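# Reset the cocktail tray to its drawn layout

### The job

Reset the cocktail tray for the next round: put the muddler, the jigger and the matchbox each inside its own white outline on the tray, the muddler lying with its thick head at the outline's wide end, the jigger upright and the matchbox flat and squared to its rectangle. Turn the tray's red counter knob anticlockwise, fully back to its zero stop. Leave everything else on the worktop where it stands, and let go of everything at the end.

Things in the scene. Friction and masses are not known exactly. Their poses are not given: they have to be found in the camera images.
- tray: Fixed serving tray, 210 mm (its x) by 300 mm (its y), wooden rim 6 mm thick and 16 mm high, dark liner whose upper face is 8 mm above the worktop. Origin: centre of its underside; at yaw 0 its -x side faces the robot. It does not move when pushed. Behind and above the work, wall cabinets with handles begin 0.55 m ahead of the robot base, 0.45 m up.
- spot_muddler: White outline drawn on the tray for the muddler, 216 mm long (its y) with the wide (52 mm) end at +y and the narrower end (40 mm) at -y. It is 6 mm larger than the muddler all round. Origin: its centre, on the liner; z up. Flat print, nothing to collide with.
- spot_muddler_head (a point): Point on the muddler outline's centre line, 90 mm from its centre towards the wide end (+y): where the point muddler_head belongs (plan view).
- spot_jigger: White circle, 56 mm across with a small ring in the middle, drawn on the tray for the jigger. Origin: its centre, on the liner. It and the matchbox outline lie in the tray's far half and may be either way round.
- spot_matchbox: White rectangle, 48 mm (its x) by 66 mm (its y), drawn on the tray for the matchbox, turned somewhat. Origin: its centre, on the liner; z up.
- counter (a joint): Red counter knob on the tray's far left corner: angle in rad, 0 at the zero stop (pointer at the long white tick towards the tray's -x side), growing clockwise seen from above; starts at 0.5 to 1.35. Friction of 0.03 N m holds it where it is left. Its grip bar lies along the tray's x at 0, and is turned from that by minus the joint value otherwise.
- counter_grip (a point): Point on the knob's vertical axis, 37 mm above the liner, in its grip bar: the height to grip. The bar is 42 mm long, 14 mm thick and stands from 12 to 44 mm above the liner, on a disc 44 mm across (top 14 mm above the liner) over a 68 mm base plate 6 mm high. The point turns with the knob: its x lies along the bar.
- muddler: Walnut muddler lying down, 204 mm long (its y), about 0.12 kg; it may be gripped as a bar 40 mm wide and 40 mm high throughout (the contact shape is a plain box). The thick flat head is at +y. Origin: centre of its underside, z up.
- muddler_head (a point): Point under the muddler's thick head, on its centre line, 90 mm from its origin along +y.
- jigger: Brass hourglass double jigger standing upright, 78 mm high, 44 mm across at the foot, 38 mm at the top rim, narrow (about 15 to 20 mm) at the waist 44 mm up; about 0.11 kg. Origin: centre of its foot, z up. Round, so its yaw means nothing.
- matchbox: Closed matchbox lying flat, 36 mm (its x) by 54 mm (its y), 15 mm high, about 0.03 kg, does not open. Origin: centre of its underside, z up.
- stopper_0: Bystander, to be left alone: brass-coloured bottle stopper standing on its 31 mm head, 45 mm high. Origin: centre of its underside.
- lime_1: Bystander, to be left alone: green lime, 53x43x44 mm. Origin: centre of its underside.
- lemon_2: Bystander, to be left alone: yellow lemon, 67x51x49 mm. Origin: centre of its underside.
- salt_shaker: Bystander, to be left alone: salt shaker, 44 mm across, 90 mm high. Origin: centre of its underside.
- bitters_1: Bystander, to be left alone: small brown dasher bottle with black cap and orange label, 42 mm across, 117 mm high. Origin: centre of its underside.
- rocks_0: Bystander, to be left alone: empty drinking glass, 81 mm across, 93 mm high. Origin: centre of its underside.
- opener: Bystander, to be left alone: bottle opener with yellow handle lying flat, 174x41x20 mm, long along its x. Origin: centre of its underside.
Not all that is in view belongs to the job. What is shaped like the jigger but purple or turquoise is not meant.

How it is judged:
At the end, for the whole second after the job is handed in: Muddler, jigger and matchbox rest level on the liner, centres within 10 mm of their outlines' (muddler 12 mm, head point 20 mm), matchbox squared within 0.22 rad; knob below 0.08 rad; no bystander shifted over 30 mm or tipped over (horizontal distance between muddler and spot_muddler below 0.012 m and z of muddler in the frame of spot_muddler between -0.006 and 0.006 m and angle between each of muddler, jigger, matchbox's own z axis and vertical below 0.1 rad and linear speed of each of muddler, jigger, matchbox below 0.02 m/s and horizontal distance between jigger and spot_jigger below 0.01 m and z of jigger in the frame of spot_jigger between -0.006 and 0.006 m and horizontal distance between matchbox and spot_matchbox below 0.01 m and z of matchbox in the frame of spot_matchbox between -0.006 and 0.006 m and horizontal distance between muddler_head and spot_muddler_head below 0.02 m and angle between the y axis of matchbox and the y axis of spot_matchbox, either way round below 0.22 rad and value of joint counter below 0.08 rad); the robot touches nothing.
It fails at once if a bystander is shifted by more than 30 mm (distance of any of stopper_0, lime_1, lemon_2, salt_shaker, bitters_1, rocks_0, opener from where it was at the start of the episode above 0.03 m).
It fails at once if a standing bystander is tipped over (angle between any of stopper_0, salt_shaker, bitters_1, rocks_0's own z axis and vertical above 0.5 rad).
It also fails if it takes over 72 s, if anything falls off the work surface, if the arm or the gripper's body presses on something with over 40 N, if the wrist force passes 120 N, or if a joint passes its speed limit or range.

### The arm

A 7-joint arm with a two-finger parallel gripper is mounted at the origin on a cart in front of the work surface, level with it; the furniture and walls round the work are solid. World frame = base frame: x ahead of the robot, y to its left, z up, the work surface at z = 0. Lengths are in m, angles in rad, forces in N, time in s.
With the tool pointing down it reaches from about 0.425 to 0.95 m from the base axis. Payload 4.7 kg.
Tool frame: the origin (TCP) lies at the centre of the arm's flange, where the gripper is bolted on; the fingertips stand 182 mm ahead of it and the grasp point (between the pads) lies 164 mm ahead of it; x points along the fingers, z is the direction in which the jaws open and shut, and the axes are right-handed (so a half turn about x gives the same grasp; the last joint's range is limited). The gripper opens to 87 mm and grips with 3 to 60 N. Pads are 19 mm wide; open, the fingers measure 117 mm over their backs; the gripper's body (75 mm by 190 mm) begins 51 mm behind the grasp point.
Start: joints at [1.226, 0.469, -0.049, 1.532, 0.024, 1.141, -0.082], TCP at [0.21, -0.642, 0.405] pointing down, gripper open.
Joint ranges: [-2.59, 2.59], [-0.33, 1.99], [-1.39, 1.29], [0.1, 2.45], [-1.04, 4.18], [0.21, 1.99], [-2.66, 2.66]. Speed limits (rad/s): [2.57, 2.57, 3.14, 3.14, 3.14, 3.14, 3.14].

### API

Orientations are given as a 3x3 rotation matrix whose columns are the frame's x, y, z axes.
In Python, from cell import r gives the robot as it stands.
- The arm moves only by the shell command python3 -m crank 'ROWS' [FORCE]. ROWS is text: rows parted by semicolons, each of 5 numbers parted by spaces: the shift along the tool's x, y, z in m, then the turn about the tool's x in rad, then the finger opening in m, from 0 to 0.087. A call has 1 to 10 rows; each row is the pose to reach, as a shift and turn from the pose commanded when the call began, along the tool's axes at that moment; what a row does not reach only later rows make up. A row lasts 1/10 s, in which the tool goes at most 50 mm and 8.59 degrees, less where a joint would pass 70% of its speed; a pose out of reach is approached as far as the arm can. A call with a gripper value outside its range is refused whole. The fingers move at their own pace and stop on an object; FORCE is the grip in N (left out, the last holds). Time passes only in rows, so rows that repeat a pose let the fingers close. It gives the time, the measured TCP pose, the force and the opening at its end, in the units of the state.
- r.state(): the state, without advancing time (a new reading comes with each control period).
- r.camera(name): name is "scene" or "top" or "wrist"; returns the picture (480x640x3 uint8, blue, green, red); there is no depth.
- r.camera_model(name): a dict with "mtx" (3x3 intrinsics, pixels), "camera_from_world" (4x4, takes a point from world to camera coordinates). Camera axes: x right, y down, z forward; pixel columns grow to the right and rows downward; lengths in m; the calibration is good to about 2 mm. A picture is of the moment at which its call begins: read the wrist's pose just before it. camera_model takes no time and is no camera call; for the wrist camera it gives the pose at the moment of the call.
- r.hand_in(): hands the job in, once; it reports no verdict.
The state is a dict: "time_s": time; "joints": joint angles; "dq": joint speeds; "joint_efforts": joint torques, N m; "ee_pos": TCP position; "eef_rot": TCP orientation; "wrist_force": force on the tool from outside, world axes, zero at the start; "wrist_torque": the same for the moment, N m; "gripper_width": opening from 0.0 (shut) to 1.0 (fully open).
Only numpy, scipy, OpenCV 4.12 (cv2) and the standard library are available. Lean on these libraries where they do the work, as an engineer would, in place of code of your own. Each camera call takes 0.05 s, during which the arm holds its last target.

## Working session

There is one attempt and no reset: what is moved stays moved. The work goes in short steps, Python scripts to look and compute and a shell command to move; the robot and the scene stay as the last step left them, time stands still between calls to the robot, and variables do not carry over. Pictures are saved under pics/ and viewed, and the job is handed in when it is done.

```bash
ls; mkdir -p pics; python3 - <<'E'
from cell import r
import cv2,numpy as np
s=r.state();print(s)
for n in("scene","top"):
    cv2.imwrite(f"pics/{n}0.png",r.camera(n)); m=r.camera_model(n);print(n,m["mtx"],np.round(m["camera_from_world"],4))
E
```

```text
pics
{'time_s': 0.0, 'joints': array([ 1.22612979,  0.46943931, -0.04859652,  1.53369187,  0.02415718,
        1.14096584, -0.08230969]), 'dq': array([ 0.00192856, -0.00074825, -0.00070392, -0.00081304,  0.00074976,
       -0.00067981, -0.00115685]), 'joint_efforts': array([ 6.44722309e-05, -5.07974732e+01, -8.06937483e-02, -2.36153448e+01,
       -6.13870681e-02,  3.80162965e-02,  1.92912380e-04]), 'ee_pos': array([ 0.20955974, -0.64139254,  0.40370141]), 'eef_rot': array([[-7.08522832e-04,  9.50543922e-01,  3.10589359e-01],
       [ 1.78127911e-03,  3.10590144e-01, -9.50542261e-01],
       [-9.99998163e-01, -1.20234558e-04, -1.91324424e-03]]), 'wrist_force': array([-0.43883729, -0.27180181,  0.61983313]), 'wrist_torque': array([-0.01834107, -0.00486448,  0.05221701]), 'gripper_width': 1.0012090068800994}
scene [[492.99678439   0.         319.41105149]
 [  0.         492.99678439 240.57404887]
 [  0.           0.           1.        ]] [[ 0.566  -0.8244  0.0055 -0.3478]
 [-0.4254 -0.2978 -0.8546  0.2368]
 [ 0.7061  0.4814 -0.5193  1.0373]
 [ 0.      0.      0.      1.    ]]
top [[531.84641449   0.         314.89168155]
 [  0.         531.84641449 239.85178091]
 [  0.           0.           1.        ]] [[ 0.0176 -0.9997  0.0194 -0.1201]
 [-0.9975 -0.0189 -0.0677  0.4825]
 [ 0.068  -0.0182 -0.9975  1.8311]
 [ 0.      0.      0.      1.    ]]
```

View pics/scene0.png

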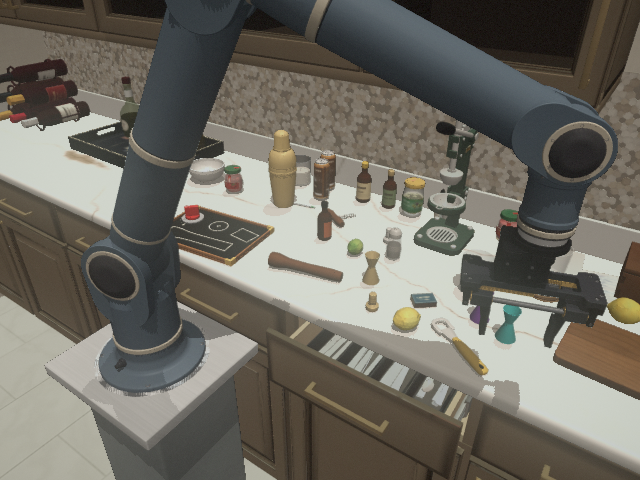

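View pics/top0.png

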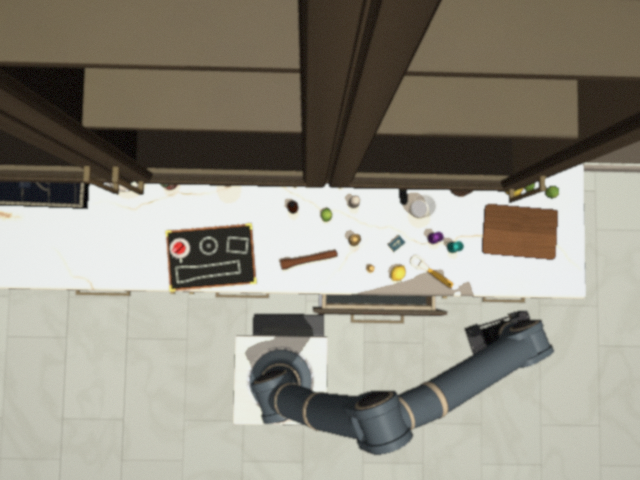

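```bash
cat > h.py <<'E'
from cell import r
import cv2,numpy as np
def ray(m,u,v):
    M=np.array(m["camera_from_world"]);R=M[:3,:3];t=M[:3,3]
    K=np.array(m["mtx"]);d=R.T@np.linalg.solve(K,[u,v,1.]);return -R.T@t,d
def onz(m,u,v,z):
    o,d=ray(m,u,v);return (o+d*(z-o[2])/d[2])
def proj(m,p):
    M=np.array(m["camera_from_world"]);q=M[:3,:3]@np.array(p)+M[:3,3];q=np.array(m["mtx"])@q;return q[:2]/q[2]
def togo(g,yaw=None,z=None):
    """g: desired grasp-point/tcp xy (world). prints shift in tool axes. z: desired grasp point height"""
    s=r.state();R=np.array(s["eef_rot"]);p=np.array(s["ee_pos"])
    tgt=np.array([g[0],g[1],(z+0.164) if z is not None else p[2]])
    d=R.T@(tgt-p)
    zy=np.arctan2(R[1,2],R[0,2])
    out="shift "+str(np.round(d,4))+" jawyaw %.3f"%zy
    if yaw is not None:
        # jaw axis z to world yaw; positive turn about tool x (down) lowers world yaw
        e=-(yaw-zy);e=(e+np.pi/2)%np.pi-np.pi/2
        out+=" turn %.3f (alt %.3f)"%(e,e-np.pi*np.sign(e))
    print(out,"tcp",np.round(p,4),"q7 %.2f"%s["joints"][6],"t %.2f"%s["time_s"])
E
python3 - <<'E'
from h import *
m=r.camera_model("top");im=cv2.imread("pics/top0.png")
ms=r.camera_model("scene")
for n,u,v,z in [("trayTL",167,231,.016),("trayTR",253,225,.016),("BR",256,285,.016),("BL",170,290,.016),("knob",180,247,.03),("ring",208,245,.008),("rect",237,245,.008),("mudL",176,271,.008),("mudR",240,268,.008),("muddler1",282,264,.03),("muddler2",336,254,.03),("jig",354,239,.07),("mbox",397,243,.015),("purple",435,237,.07),("turq",455,246,.07),("stopper",370,268,.04),("lemon",398,272,.04),("lime",326,214,.03),("bitters",292,207,.1),("salt",354,201,.08),("op1",414,261,.01),("op2",448,283,.01),("rocks",420,205,.08)]:
    p=onz(m,u,v,z);print(n,np.round(p,3),"r %.3f"%np.hypot(*p[:2]))
cv2.imwrite("pics/c1.png",cv2.resize(im[180:310,150:350],None,fx=4,fy=4,interpolation=3))
cv2.imwrite("pics/c2.png",cv2.resize(im[180:310,300:480],None,fx=4,fy=4,interpolation=3))
E
```

```text
trayTL [0.506 0.402 0.016] r 0.646
trayTR [0.532 0.105 0.016] r 0.543
BR [0.325 0.089 0.016] r 0.337
BL [0.302 0.384 0.016] r 0.489
knob [0.45  0.352 0.03 ] r 0.571
ring [0.46  0.26  0.008] r 0.529
rect [0.462 0.159 0.008] r 0.489
mudL [0.368 0.368 0.008] r 0.520
mudR [0.382 0.147 0.008] r 0.410
muddler1 [0.398 0.001 0.03 ] r 0.398
muddler2 [ 0.436 -0.185  0.03 ] r 0.474
jig [ 0.486 -0.242  0.07 ] r 0.544
mbox [ 0.479 -0.398  0.015] r 0.623
purple [ 0.498 -0.518  0.07 ] r 0.719
turq [ 0.469 -0.586  0.07 ] r 0.751
stopper [ 0.39  -0.301  0.04 ] r 0.493
lemon [ 0.378 -0.398  0.04 ] r 0.549
lime [ 0.574 -0.148  0.03 ] r 0.593
bitters [ 0.587 -0.032  0.1  ] r 0.588
salt [ 0.614 -0.24   0.08 ] r 0.660
op1 [ 0.418 -0.459  0.01 ] r 0.620
op2 [ 0.343 -0.578  0.01 ] r 0.672
rocks [ 0.605 -0.464  0.08 ] r 0.763
```

```bash
python3 - <<'E'
from h import *
im=cv2.imread("pics/scene0.png")
cv2.imwrite("pics/c3.png",cv2.resize(im[190:390,150:500],None,fx=2.2,fy=2.2,interpolation=3))
E
```

```text
(no output)
```

View pics/c1.png

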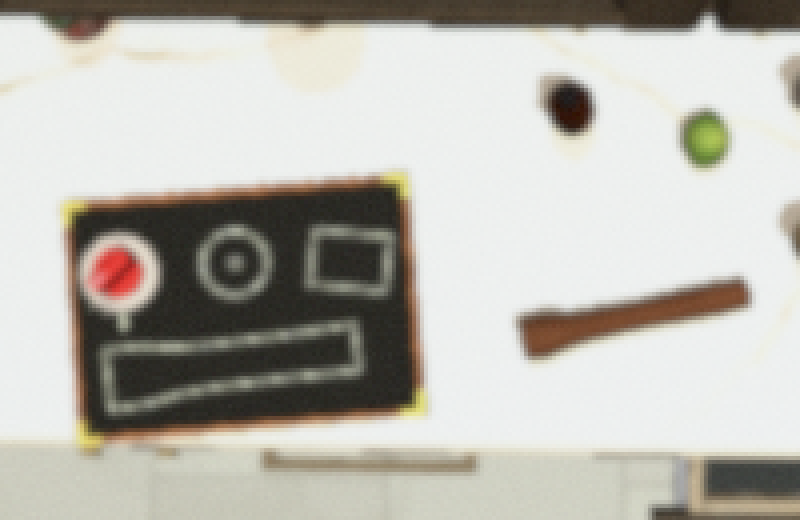

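View pics/c2.png

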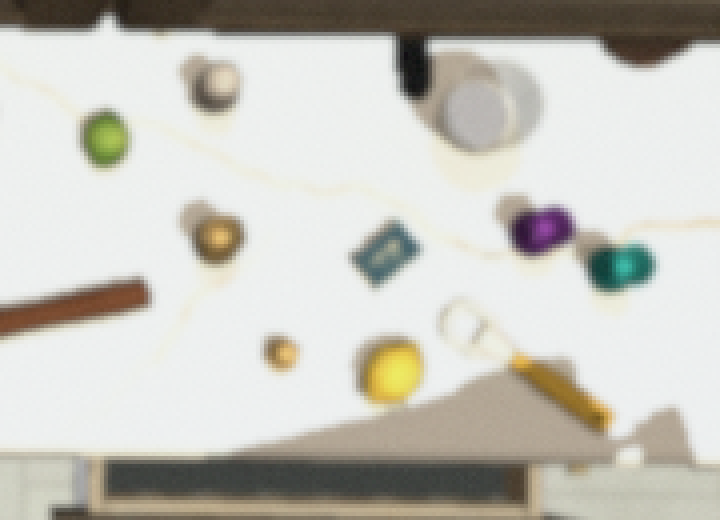

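View pics/c3.png

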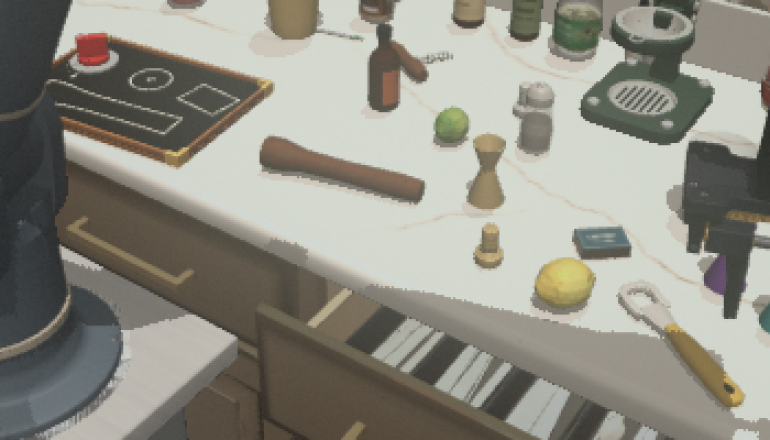

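Candidates: the jigger is the brass hourglass at scene (372,267). The lookalikes are stopper (371,300), purple (478,313), turquoise (509,323) and the gold shaker (283,170). The muddler is at scene (305,267), with a brown-handled tool at (335,215) as lookalike. The matchbox is the teal box at (424,300). The tray is upper left, with the knob at top-view (180,247), the circle at (208,245), the rectangle at (237,245) and the muddler outline below, wide end left. Next is a move to a wrist view over the matchbox and jigger.

```bash
python3 - <<'E'
from h import *
print(np.round(r.camera_model("wrist")["camera_from_world"],3), r.camera_model("wrist")["mtx"])
m=np.array(r.camera_model("wrist")["camera_from_world"]);s=r.state()
C=-m[:3,:3].T@m[:3,3];print("cam in tool",s["eef_rot"].T@(C-s["ee_pos"]),"\naxes in tool\n",np.round(s["eef_rot"].T@m[:3,:3].T,3))
togo((0.43,-0.33),np.pi/2)
E
```

```text
[[ 0.311 -0.95  -0.001 -0.675]
 [-0.916 -0.3    0.265 -0.032]
 [-0.252 -0.082 -0.964  0.389]
 [ 0.     0.     0.     1.   ]] [[333.09053537   0.         322.87207428]
 [  0.         333.09053537 239.10198014]
 [  0.           0.           1.        ]]
cam in tool [0.02114926 0.0723691  0.00021793] 
axes in tool
 [[-0.001 -0.265  0.964]
 [ 0.001 -0.964 -0.265]
 [ 1.     0.     0.001]]
shift [ 0.0004  0.3062 -0.2276] jawyaw -1.255 turn 0.316 (alt -2.826) tcp [ 0.2096 -0.6414  0.4038] q7 -0.08 t 0.10
```

```bash
python3 -m crank '0 0.04 -0.03 0.04 0.087; 0 0.08 -0.06 0.1 0.087; 0 0.12 -0.09 0.15 0.087; 0 0.16 -0.12 0.2 0.087; 0 0.20 -0.15 0.25 0.087; 0 0.24 -0.18 0.3 0.087; 0 0.28 -0.21 0.316 0.087; 0 0.306 -0.228 0.316 0.087; 0 0.306 -0.228 0.316 0.087'; python3 - <<'E'
from h import *
togo((.43,-.33),np.pi/2)
cv2.imwrite("pics/w1.png",r.camera("wrist"))
E
```

```text
time_s: 1.0
ee_pos: [0.433, -0.3248, 0.4046]
eef_rot: [[0.001, 1.0, 0.01], [0.002, 0.01, -1.0], [-1.0, 0.001, -0.002]]
wrist_force: [-0.3, 0.0, 0.7]
gripper_width: 0.999
shift [-0.     -0.003   0.0052] jawyaw -1.561 turn 0.010 (alt -3.132) tcp [ 0.433  -0.3248  0.4046] q7 -1.04 t 1.00
```

View pics/w1.png

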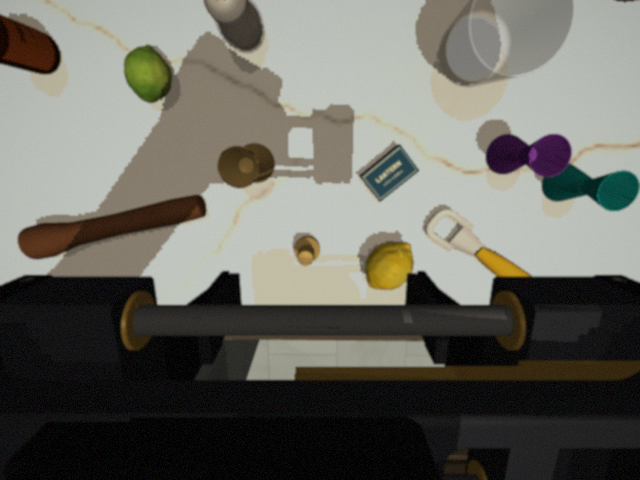

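The wrist view shows jigger (245,165), matchbox (389,172), muddler from head (35,240) to tail (200,205), stopper (307,250) and lemon (389,265). I'll measure these with masks.

```bash
cat >> h.py <<'E'
def blob(mask,u,v,rad=60):
    n,l,st,c=cv2.connectedComponentsWithStats(mask.astype(np.uint8))
    best=None
    ys,xs=np.nonzero(mask);d=(xs-u)**2+(ys-v)**2;i=d.argmin();k=l[ys[i],xs[i]]
    return (l==k).astype(np.uint8)
def contour_w(m,mask,z):
    c=max(cv2.findContours(mask,cv2.RETR_EXTERNAL,cv2.CHAIN_APPROX_NONE)[0],key=cv2.contourArea)[:,0,:]
    return np.array([onz(m,u,v,z)[:2] for u,v in c])
E
python3 - <<'E'
from h import *
m=r.camera_model("wrist");im=cv2.imread("pics/w1.png");hsv=cv2.cvtColor(im,cv2.COLOR_BGR2HSV)
H,S,V=[hsv[...,i].astype(int) for i in range(3)]
for p in [(389,172),(120,225),(200,206),(40,240),(245,165),(270,160),(230,165)]:print(p,hsv[p[1],p[0]])
ims={}
mb=blob((H>85)&(H<115)&(S>80)&(V<150),389,185)
mu=blob(((H<12)|(H>170))&(S>90)&(V<140),120,225)
ji=blob((H>10)&(H<30)&(S>70)&(V<200),240,165)
for n,M,z in(("mb",mb,.015),("mu",mu,.02),("ji",ji,.039)):
    M=cv2.morphologyEx(M,cv2.MORPH_CLOSE,np.ones((5,5)));M=cv2.morphologyEx(M,cv2.MORPH_OPEN,np.ones((3,3)))
    W=contour_w(m,M,z);rc=cv2.minAreaRect((W*1000).astype(np.float32));print(n,M.sum(),rc, np.round(cv2.boxPoints(rc),1).tolist())
    ims[n]=M
ov=im.copy()
for M in ims.values():
    cv2.drawContours(ov,cv2.findContours(M,cv2.RETR_EXTERNAL,cv2.CHAIN_APPROX_NONE)[0],-1,(0,0,255),1)
cv2.imwrite("pics/o1.png",cv2.resize(ov[120:290,0:450],None,fx=1.75,fy=1.75))
E
```

```text
(389, 172) [ 35  35 123]
(120, 225) [ 12 168  56]
(200, 206) [ 14 191  48]
(40, 240) [ 13 180  88]
(245, 165) [ 19 145 111]
(270, 160) [ 21 157  60]
(230, 165) [ 20 158  71]
mb 768 ((477.37884521484375, -400.082763671875), (26.07356071472168, 45.669708251953125), 40.07902908325195) [[452.70001220703125, -391.0], [482.1000061035156, -425.8999938964844], [502.1000061035156, -409.20001220703125], [472.70001220703125, -374.20001220703125]]
mu 1500 ((414.3443908691406, -77.56317138671875), (26.91004180908203, 93.01887512207031), 10.22037410736084) [[392.8999938964844, -34.20000076293945], [409.3999938964844, -125.69999694824219], [435.79998779296875, -120.9000015258789], [419.29998779296875, -29.399999618530273]]
ji 1950 ((485.96929931640625, -249.4339141845703), (40.847900390625, 58.071739196777344), 8.898368835449219) [[461.29998779296875, -223.89999389648438], [470.29998779296875, -281.29998779296875], [510.6000061035156, -275.0], [501.70001220703125, -217.60000610351562]]
```

View pics/o1.png

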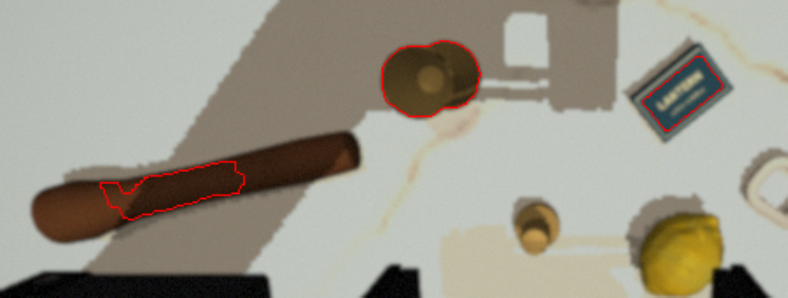

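```bash
python3 - <<'E'
from h import *
m=r.camera_model("wrist");im=cv2.imread("pics/w1.png");hsv=cv2.cvtColor(im,cv2.COLOR_BGR2HSV)
H,S,V=[hsv[...,i].astype(int) for i in range(3)]
mu=blob((H<22)&(S>100)&(V<150),120,225)
mu=cv2.morphologyEx(mu,cv2.MORPH_CLOSE,np.ones((5,5)))
W=contour_w(m,mu,.02);rc=cv2.minAreaRect((W*1000).astype(np.float32));print(rc,cv2.boxPoints(rc).round(1).tolist())
ji=blob((H>10)&(H<30)&(S>70)&(V<200),240,165)
c=max(cv2.findContours(ji,0,1)[0],key=cv2.contourArea)[:,0,:]
C=ray(m,0,0)[0]
for z,sg,rad in((0.002,1,.022),(.076,-1,.019)):
    P=np.array([onz(m,u,v,z)[:2] for u,v in c])
    # radial dir from camera
    d=P.mean(0)-C[:2];d/=np.linalg.norm(d);t=np.array([-d[1],d[0]])
    a=P@d
    e=(a.min()+rad) if sg>0 else (a.max()-rad)
    tm=(P@t);print("z",z,"centre",np.round(e*d+t*(tm.max()+tm.min())/2,4))
mb=((H>85)&(H<115)&(S>80)&(V<150))
# matchbox silhouette: anything unlike worktop
q=blob((V<120)&(S>40)&(np.abs(np.arange(640)-389)[None]<40)&(np.abs(np.arange(480)-172)[:,None]<35),389,185)
ov=im.copy()
for M in (mu,ji,q): cv2.drawContours(ov,cv2.findContours(M,0,1)[0],-1,(0,0,255),1)
W=contour_w(m,q,.015);rc=cv2.minAreaRect((W*1000).astype(np.float32));print("mb",rc)
cv2.imwrite("pics/o2.png",cv2.resize(ov[120:290,0:450],None,fx=1.75,fy=1.75))
E
```

```text
((420.2251281738281, -89.46893310546875), (36.39938735961914, 218.9281768798828), 14.306751251220703) [[375.5, 12.100000381469727], [429.6000061035156, -200.0], [464.8999938964844, -191.0], [410.79998779296875, 21.100000381469727]]
z 0.002 centre [ 0.4867 -0.2508]
z 0.076 centre [ 0.4867 -0.2508]
mb ((477.39044189453125, -400.38470458984375), (27.42125701904297, 48.336814880371094), 39.90859603881836)
```

View pics/o2.png

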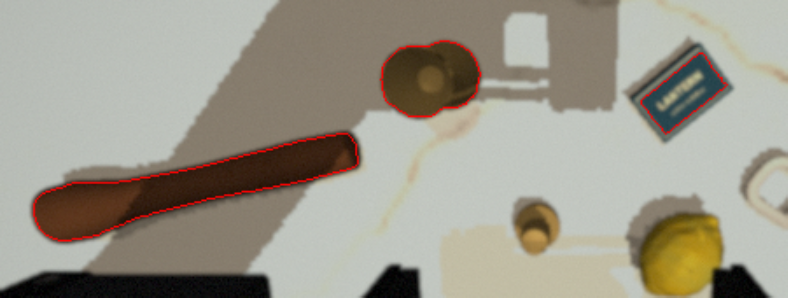

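```bash
python3 - <<'E'
from h import *
m=r.camera_model("wrist")
for u,v in((443,210),(428,228),(460,240)):print(onz(m,u,v,.01).round(3))
togo((.477,-.4003),-2.444,.06)
E
```

```text
[ 0.436 -0.464  0.01 ]
[ 0.415 -0.449  0.01 ]
[ 0.401 -0.487  0.01 ]
shift [0.1805 0.0454 0.0732] jawyaw -1.565 turn 0.879 (alt -2.263) tcp [ 0.4312 -0.3275  0.4045] q7 -1.04 t 1.05
```

```bash
python3 -m crank '0.03 0.02 0.03 0.14 0.058; 0.06 0.04 0.06 0.28 0.058; 0.09 0.045 0.073 0.42 0.058; 0.12 0.045 0.073 0.56 0.058; 0.14 0.045 0.073 0.7 0.058; 0.15 0.045 0.073 0.84 0.058; 0.15 0.045 0.073 0.88 0.058; 0.15 0.045 0.073 0.88 0.058'; python3 - <<'E'
from h import *
togo((.477,-.4003),-2.444,.0195)
cv2.imwrite("pics/w2.png",r.camera("wrist"))
E
```

```text
time_s: 1.85
ee_pos: [0.4735, -0.4042, 0.2539]
eef_rot: [[-0.002, 0.635, -0.772], [-0.0, -0.772, -0.635], [-1.0, -0.001, 0.002]]
wrist_force: [0.6, -0.7, -0.7]
gripper_width: 0.668
shift [ 0.0703 -0.0007 -0.0053] jawyaw -2.453 turn -0.009 (alt 3.132) tcp [ 0.4735 -0.4042  0.2539] q7 -1.77 t 1.85
```

View pics/w2.png

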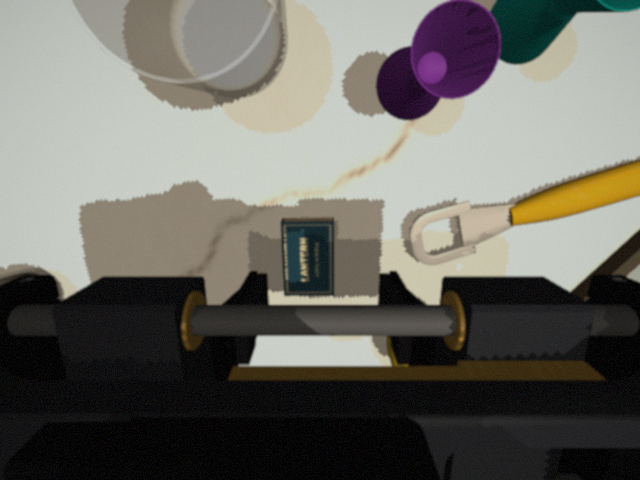

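```bash
python3 - <<'E'
from h import *
m=r.camera_model("wrist")
P=[onz(m,u,v,.015)[:2] for u,v in((283,219),(333,218),(334,296),(285,296))]
print(np.round(P,4),np.mean(P,0)); togo(np.mean(P,0),None,.0195)
E
```

```text
[[ 0.5109 -0.408 ]
 [ 0.4856 -0.4298]
 [ 0.4486 -0.3868]
 [ 0.4755 -0.3646]] [ 0.48014645 -0.39732329]
shift [ 0.0709 -0.0011 -0.0093] jawyaw -2.452 tcp [ 0.4738 -0.4041  0.2544] q7 -1.77 t 1.90
```

```bash
python3 -m crank '0.03 0 -0.008 0 0.058; 0.055 0 -0.008 0 0.058; 0.07 0 -0.008 0 0.058; 0.07 0 -0.008 0 0.058; 0.07 0 -0.008 0 0.03; 0.07 0 -0.008 0 0.03; 0.07 0 -0.008 0 0.03; 0.07 0 -0.008 0 0.03; 0.04 0 -0.008 0 0.03; 0 0 -0.008 0 0.03' 15; python3 - <<'E'
from h import *
print(r.state()["gripper_width"]*87)
cv2.imwrite("pics/w3.png",r.camera("wrist"))
togo((.44,.16),-.07,.15)
E
```

```text
time_s: 2.9
ee_pos: [0.4801, -0.3971, 0.2535]
eef_rot: [[-0.004, 0.637, -0.771], [0.003, -0.771, -0.637], [-1.0, -0.005, 0.001]]
wrist_force: [-0.1, 0.4, 0.6]
gripper_width: 0.423
36.82843415882392
shift [-0.0555 -0.4575 -0.3235] jawyaw -2.451 turn 0.760 (alt -2.381) tcp [ 0.4823 -0.3991  0.2619] q7 -1.79 t 2.95
```

View pics/w3.png

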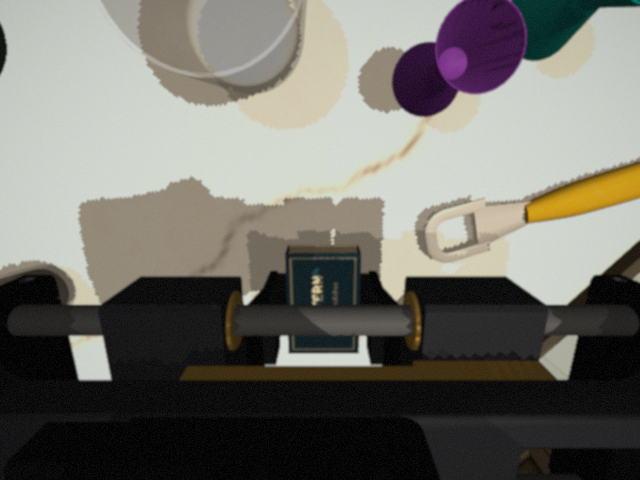

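```bash
python3 -m crank '-0.045 0 0 -0.1 0.03; -0.07 -0.02 -0.015 -0.25 0.03; -0.07 -0.055 -0.04 -0.4 0.03; -0.07 -0.09 -0.065 -0.55 0.03; -0.07 -0.13 -0.09 -0.7 0.03; -0.07 -0.17 -0.12 -0.85 0.03; -0.07 -0.21 -0.15 -1.0 0.03; -0.07 -0.25 -0.18 -1.15 0.03; -0.07 -0.29 -0.21 -1.3 0.03; -0.07 -0.33 -0.24 -1.45 0.03'; python3 - <<'E'
from h import *
togo((.44,.13),-.07,.165)
E
```

```text
time_s: 3.95
ee_pos: [0.4551, 0.0113, 0.3252]
eef_rot: [[0.002, 0.839, 0.544], [-0.0, 0.544, -0.839], [-1.0, 0.001, 0.001]]
wrist_force: [1.9, 0.4, -0.4]
gripper_width: 0.425
shift [-0.0039  0.0519 -0.1078] jawyaw -0.995 turn -0.925 (alt 2.216) tcp [0.4551 0.0113 0.3252] q7 -1.24 t 3.95
```

```bash
python3 -m crank '-0.01 0.02 -0.035 -0.15 0.03; -0.02 0.035 -0.07 -0.3 0.03; -0.03 0.052 -0.108 -0.45 0.03; -0.03 0.052 -0.108 -0.6 0.03; -0.03 0.052 -0.108 -0.75 0.03; -0.03 0.052 -0.108 -0.9 0.03; -0.03 0.052 -0.108 -0.92 0.03; -0.03 0.052 -0.108 -0.92 0.03'; python3 - <<'E'
from h import *
cv2.imwrite("pics/w4.png",r.camera("wrist"))
togo((.44,.13),-.07,.165)
E
```

```text
time_s: 4.75
ee_pos: [0.4412, 0.1283, 0.3548]
eef_rot: [[0.0, 0.084, 0.996], [-0.0, 0.996, -0.084], [-1.0, -0.0, 0.0]]
wrist_force: [-0.2, 1.4, -0.1]
gripper_width: 0.427
shift [ 0.0258  0.0016 -0.0013] jawyaw -0.084 turn -0.014 (alt 3.128) tcp [0.4412 0.1283 0.3548] q7 -0.63 t 4.80
```

View pics/w4.png

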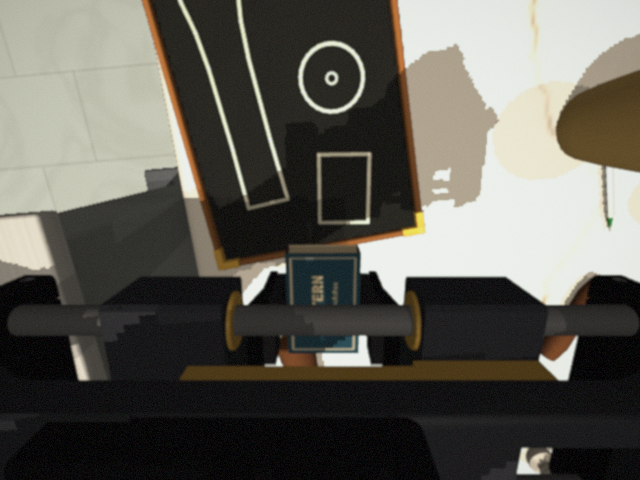

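The wrist picture shows the rectangle at (345,188), the circle at (332,77) and the narrow end of the muddler outline at (267,205).

```bash
cat >> h.py <<'E'
def spots(m,im,z=.008):
    """white line components on dark liner -> world hulls"""
    hsv=cv2.cvtColor(im,cv2.COLOR_BGR2HSV)
    w=((hsv[...,1]<60)&(hsv[...,2]>95)).astype(np.uint8)
    n,l,st,c=cv2.connectedComponentsWithStats(w,connectivity=8)
    for k in range(1,n):
        x,y,ww,hh,a=st[k]
        if a<40 or a>6000: continue
        M=(l==k).astype(np.uint8)
        W=contour_w(m,M,z);rc=cv2.minAreaRect((W*1000).astype(np.float32))
        print("px",c[k].round(0),(ww,hh),a,"rect c",np.round(rc[0],1),"size",np.round(rc[1],1),"ang %.1f"%rc[2],"hullc",np.round(cv2.minEnclosingCircle((W*1000).astype(np.float32))[0],1))
E
python3 - <<'E'
from h import *
spots(r.camera_model("wrist"),cv2.imread("pics/w4.png"))
m=r.camera_model("wrist")
print([onz(m,u,v,.016).round(4).tolist() for u,v in ((420,228),(222,262))])
P=[onz(m,u,v,.008)[:2] for u,v in((317.5,153.5),(371,152.5),(369.5,222),(319.5,223))];print(np.round(P,4),np.mean(P,0))
E
```

```text
px [238. 101.] (np.int32(112), np.int32(209)) 2406 rect c [377.1 242.8] size [ 52.5 187.3] ang 10.5 hullc [371.4 241.8]
px [331.  76.] (np.int32(68), np.int32(75)) 1222 rect c [459.8 259.1] size [60.2 60.4] ang 25.5 hullc [460.  259.2]
px [331.  78.] (np.int32(15), np.int32(15)) 156 rect c [459.8 259.1] size [11.5 12.5] ang 85.2 hullc [459.9 259.5]
px [346. 185.] (np.int32(55), np.int32(73)) 896 rect c [464.5 159.3] size [70.6 52.1] ang 86.5 hullc [464.2 159.1]
px [347. 355.] (np.int32(66), np.int32(33)) 1200 rect c [458.3 -20. ] size [40.8 73.6] ang 85.2 hullc [457.3 -32. ]
px [560. 362.] (np.int32(40), np.int32(46)) 756 rect c [689.5 -49.5] size [58.2 39.6] ang 85.4 hullc [699.7 -50.5]
px [ 79. 362.] (np.int32(20), np.int32(44)) 444 rect c [154.4  -5.8] size [56.  14.2] ang 87.9 hullc [154.7  -5.9]
px [276. 363.] (np.int32(18), np.int32(11)) 95 rect c [372.5 -26.8] size [13.  19.4] ang 85.2 hullc [372.3 -28.6]
px [531. 462.] (np.int32(36), np.int32(28)) 621 rect c [ 676.8 -195.9] size [42.7 38.7] ang 84.5 hullc [ 676.5 -195.5]
[[0.5361, 0.1162, 0.016], [0.3369, 0.0975, 0.016]]
[[0.442  0.1949]
 [0.4925 0.1916]
 [0.488  0.1245]
 [0.4381 0.1277]] [0.465152   0.15968953]
```

```bash
python3 - <<'E'
from h import *
m=r.camera_model("wrist");s=r.state();zt=s["ee_pos"][2]-.164-.0195+.015
P=[s["eef_rot"].T@(onz(m,u,v,zt)-s["ee_pos"]) for u,v in((289,254),(358,254),(357,351),(291,351))];print(np.round(P,4),np.mean(P,0))
togo((.4646,.1594),-.063,.028)
E
```

```text
[[ 0.1685  0.0244 -0.0156]
 [ 0.1685  0.0244  0.0165]
 [ 0.1685 -0.0271  0.0174]
 [ 0.1685 -0.0271 -0.016 ]] [ 0.16850027 -0.00137597  0.00058487]
shift [0.1628 0.033  0.0207] jawyaw -0.084 turn -0.021 (alt 3.121) tcp [0.4412 0.1283 0.3548] q7 -0.63 t 4.80
```

```bash
python3 -m crank '0.04 0.02 0.012 -0.02 0.03; 0.08 0.034 0.021 -0.02 0.03; 0.12 0.034 0.021 -0.02 0.03; 0.145 0.034 0.021 -0.02 0.03; 0.155 0.034 0.021 -0.02 0.03; 0.155 0.034 0.021 -0.02 0.03'; python3 - <<'E'
from h import *
cv2.imwrite("pics/w5.png",r.camera("wrist"))
togo((.4646,.1604),-.063,.0295)
E
```

```text
time_s: 5.4
ee_pos: [0.4647, 0.1606, 0.1989]
eef_rot: [[-0.002, 0.062, 0.998], [-0.001, 0.998, -0.062], [-1.0, -0.001, -0.002]]
wrist_force: [-0.3, 0.1, -0.2]
gripper_width: 0.424
shift [ 0.0065 -0.0005 -0.0005] jawyaw -0.062 turn 0.001 (alt -3.140) tcp [0.4651 0.1609 0.2   ] q7 -0.89 t 5.45
```

View pics/w5.png

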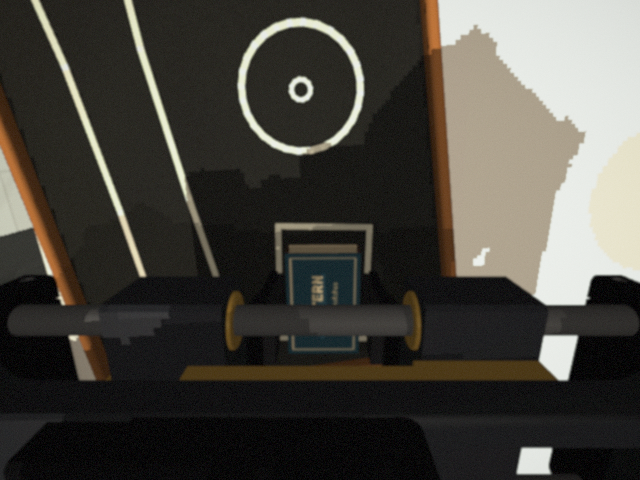

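Well centred. Lower, release and rise.

```bash
python3 -m crank '0.006 0 0 0 0.035; 0.007 0 0 0 0.036; 0.007 0 0 0 0.045; 0.007 0 0 0 0.055; 0.007 0 0 0 0.055; -0.03 0 0 0 0.055; -0.075 0 0 0 0.07; -0.11 0 0 0 0.087; -0.13 0 0 0 0.087; -0.13 0 0 0 0.087'; python3 - <<'E'
from h import *
cv2.imwrite("pics/w6.png",r.camera("wrist"))
togo((.44,-.09),-.063+.25,.2)
E
```

```text
time_s: 6.45
ee_pos: [0.4656, 0.1613, 0.3329]
eef_rot: [[0.007, 0.061, 0.998], [0.002, 0.998, -0.061], [-1.0, 0.002, 0.007]]
wrist_force: [0.5, 1.1, -0.3]
gripper_width: 0.912
shift [-0.0331 -0.2518 -0.0095] jawyaw -0.061 turn -0.248 (alt 2.893) tcp [0.4651 0.1608 0.331 ] q7 -0.72 t 6.50
```

View pics/w6.png

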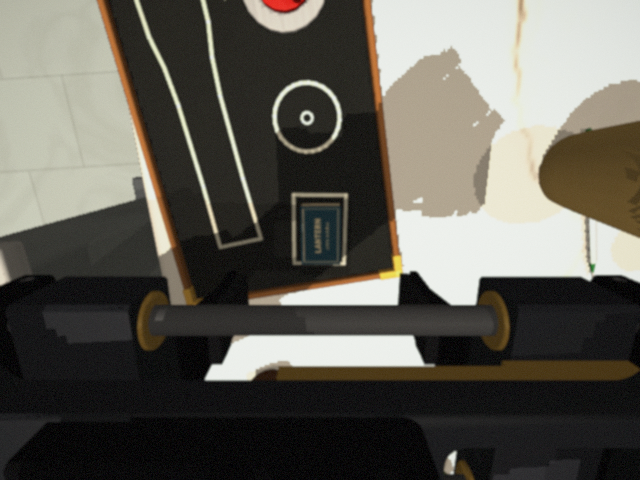

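```bash
python3 - <<'E'
from h import *
m=r.camera_model("wrist")
P=[onz(m,u,v,.023)[:2] for u,v in((299,204),(343,204),(342,265),(300.5,265))];print(np.round(P,4),np.mean(P,0))
P=[onz(m,u,v,.008)[:2] for u,v in((292,194),(348,194),(345,265),(293,265))];print(np.mean(P,0))
spots(m,cv2.imread("pics/w6.png"))
E
```

```text
[[0.4471 0.1868]
 [0.4853 0.1844]
 [0.4818 0.1284]
 [0.444  0.1308]] [0.46457721 0.15760044]
[0.46306922 0.15832265]
px [204. 120.] (np.int32(128), np.int32(248)) 2936 rect c [374.9 254.3] size [ 55.1 210.4] ang 10.3 hullc [368.8 253.3]
px [284.  15.] (np.int32(82), np.int32(33)) 1541 rect c [446.  334.9] size [22.2 63.6] ang 86.6 hullc [446.7 345.7]
px [307. 114.] (np.int32(71), np.int32(75)) 1177 rect c [458.5 258.4] size [59.8 59.2] ang 38.4 hullc [458.4 258.2]
px [306. 117.] (np.int32(16), np.int32(16)) 162 rect c [458.1 258.4] size [11.8 12.3] ang 42.6 hullc [458.3 258.2]
px [318. 221.] (np.int32(57), np.int32(73)) 691 rect c [462.6 158.8] size [69.1 51.6] ang 86.5 hullc [463.2 159. ]
px [  4. 270.] (np.int32(12), np.int32(37)) 253 rect c [159.9 139.6] size [38.  10.3] ang 72.1 hullc [155.5 141. ]
px [341. 295.] (np.int32(151), np.int32(28)) 2707 rect c [463.2  96.3] size [ 28.8 148.1] ang 86.4 hullc [463.   95.6]
px [450. 463.] (np.int32(13), np.int32(24)) 214 rect c [ 595.7 -126.4] size [33.8 12.2] ang 85.0 hullc [ 599.3 -126.7]
```

```bash
python3 -m crank '-0.01 -0.04 0.002 -0.05 0.087; -0.02 -0.08 0.004 -0.1 0.087; -0.03 -0.125 0.006 -0.15 0.087; -0.03 -0.17 0.008 -0.2 0.087; -0.03 -0.215 0.01 -0.25 0.087; -0.03 -0.26 0.013 -0.25 0.087; -0.03 -0.31 0.015 -0.25 0.087; -0.03 -0.33 0.015 -0.25 0.087; -0.03 -0.33 0.015 -0.25 0.087'; python3 - <<'E'
from h import *
cv2.imwrite("pics/w7.png",r.camera("wrist"))
togo((.42,-.09),.25,.03)
E
```

```text
time_s: 7.4
ee_pos: [0.4586, -0.1734, 0.3579]
eef_rot: [[-0.003, -0.181, 0.983], [0.0, 0.984, 0.181], [-1.0, 0.001, -0.003]]
wrist_force: [-0.1, 0.3, -0.2]
gripper_width: 0.997
shift [ 0.1644  0.0864 -0.0231] jawyaw 0.186 turn -0.064 (alt 3.077) tcp [ 0.4591 -0.1709  0.3582] q7 0.29 t 7.45
```

View pics/w7.png

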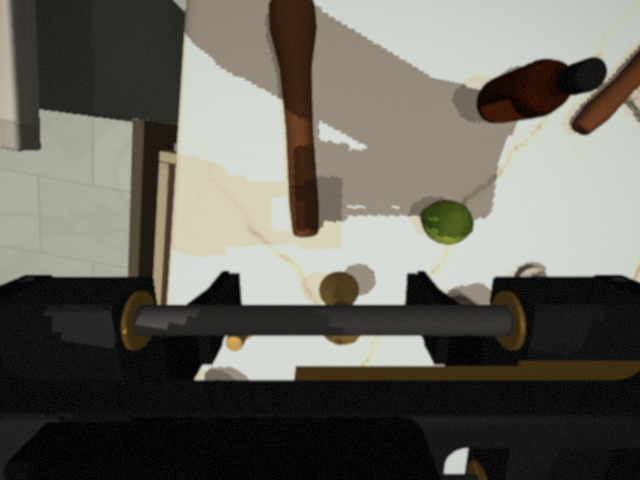

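```bash
python3 - <<'E'
from h import *
m=r.camera_model("wrist");im=cv2.imread("pics/w7.png");hsv=cv2.cvtColor(im,cv2.COLOR_BGR2HSV)
H,S,V=[hsv[...,i].astype(int) for i in range(3)]
mu=cv2.morphologyEx(blob((H<22)&(S>100)&(V<150),300,140),cv2.MORPH_CLOSE,np.ones((5,5)))
W=contour_w(m,mu,.02);rc=cv2.minAreaRect((W*1000).astype(np.float32));print(rc,cv2.boxPoints(rc).round(1).tolist())
L=[]
for v in range(5,236,20):
    xs=np.nonzero(mu[v])[0];a=onz(m,xs.min()-.5,v,.02);b=onz(m,xs.max()+.5,v,.02);L.append((a+b)[:2]/2);print(v,L[-1].round(4),round(np.linalg.norm(a-b),4))
v=np.nonzero(mu.any(1))[0].max();print("tail",v,onz(m,306,v,.02))
vx,vy,x0,y0=cv2.fitLine(np.array(L,np.float32),2,0,.01,.01).ravel();print(np.arctan2(vy,vx),x0,y0)
E
```

```text
((423.36688232421875, -85.44123077392578), (37.33052444458008, 202.25271606445312), 15.558931350708008) [[378.29998779296875, 7.0], [432.5, -187.89999389648438], [468.5, -177.89999389648438], [414.20001220703125, 17.0]]
5 [0.3979 0.0073] 0.0356
25 [ 0.4015 -0.0069] 0.037
45 [ 0.4047 -0.0216] 0.0324
65 [ 0.4085 -0.0366] 0.0268
85 [ 0.4124 -0.052 ] 0.0245
105 [ 0.416 -0.068] 0.0231
125 [ 0.4201 -0.0844] 0.0226
145 [ 0.4239 -0.1014] 0.0229
165 [ 0.4283 -0.1188] 0.0242
185 [ 0.4323 -0.1368] 0.0246
205 [ 0.4369 -0.1554] 0.0259
225 [ 0.4413 -0.1746] 0.0244
tail 235 [ 0.44395186 -0.18433663  0.02      ]
-1.3365206 0.41864768 -0.07910671
```

```bash
python3 - <<'E'
from h import *
m=r.camera_model("top")
for u,v in((279.5,264),(337.5,253.5)):print(onz(m,u,v,.02).round(4))
togo((.4243,-.105),.234,.028)
E
```

```text
[0.3985 0.0097 0.02  ]
[ 0.4385 -0.1904  0.02  ]
shift [ 0.1664  0.0708 -0.0216] jawyaw 0.186 turn -0.048 (alt 3.093) tcp [ 0.4591 -0.1709  0.3582] q7 0.29 t 7.45
```

```bash
python3 -m crank '0.02 0.04 -0.012 -0.02 0.087; 0.05 0.07 -0.021 -0.048 0.087; 0.09 0.071 -0.021 -0.048 0.087; 0.13 0.071 -0.021 -0.048 0.087; 0.155 0.071 -0.021 -0.048 0.087; 0.166 0.071 -0.021 -0.048 0.087; 0.166 0.071 -0.021 -0.048 0.087' ; python3 - <<'E'
from h import *
cv2.imwrite("pics/w8.png",r.camera("wrist"))
togo((.4243,-.105),.234,.028)
E
```

```text
time_s: 8.15
ee_pos: [0.4253, -0.1024, 0.1926]
eef_rot: [[-0.003, -0.237, 0.971], [0.001, 0.971, 0.237], [-1.0, 0.002, -0.003]]
wrist_force: [-0.4, 0.0, -0.2]
gripper_width: 1.004
shift [ 0.0017 -0.0018 -0.0021] jawyaw 0.239 turn 0.005 (alt -3.137) tcp [ 0.4259 -0.1028  0.1937] q7 -0.02 t 8.20
```

View pics/w8.png

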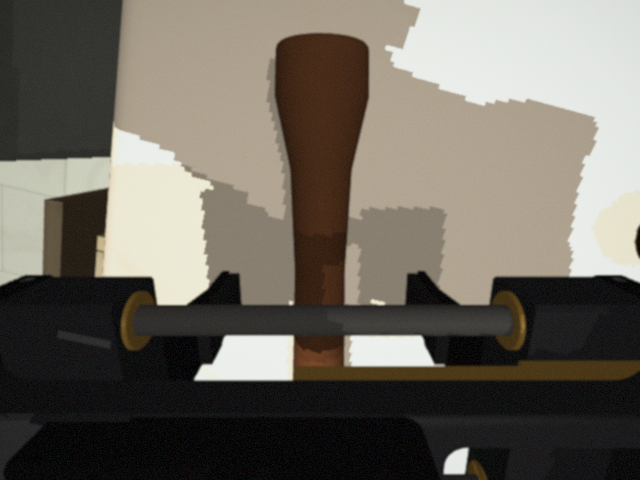

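```bash
python3 -m crank '0.002 0 0 0 0.03; 0.002 0 0 0 0.03; 0.002 0 0 0 0.03; 0.002 0 0 0 0.03; 0.002 0 0 0 0.03; -0.03 0 0 0 0.03; -0.07 0 0 0 0.03; -0.10 0 0 0 0.03; -0.10 0 0 0 0.03' 30 ; python3 - <<'E'
from h import *
m=r.camera_model("wrist");s=r.state();cv2.imwrite("pics/w9.png",r.camera("wrist"))
togo((.374,.17),.16,.13)
for u,v in((322,34),(322,36)):
  for dz in(0,.012):print((s["eef_rot"].T@(onz(m,u,v,s["ee_pos"][2]-.164-.028+.02+dz)-s["ee_pos"])).round(4))
E
```

```text
time_s: 9.1
ee_pos: [0.4272, -0.1039, 0.2974]
eef_rot: [[0.008, -0.234, 0.972], [-0.003, 0.972, 0.234], [-1.0, -0.005, 0.007]]
wrist_force: [1.1, 1.0, -0.9]
gripper_width: 0.36
shift [0.0007 0.2787 0.0133] jawyaw 0.236 turn 0.076 (alt -3.065) tcp [ 0.4263 -0.104   0.2955] q7 0.15 t 9.15
[ 0.1715  0.1159 -0.0004]
[ 0.1595  0.1124 -0.0004]
[ 0.1715  0.1152 -0.0004]
[ 0.1595  0.1118 -0.0004]
```

View pics/w9.png

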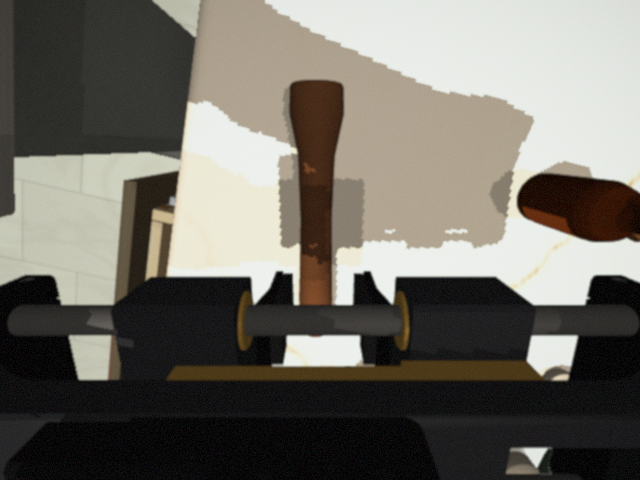

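The lift missed: the fingers hadn't closed far enough when it started, and the muddler still lies at (315,200). I'll re-measure and retry with a narrower start and a longer wait.

```bash
python3 - <<'E'
from h import *
m=r.camera_model("wrist");im=cv2.imread("pics/w9.png");hsv=cv2.cvtColor(im,cv2.COLOR_BGR2HSV)
H,S,V=[hsv[...,i].astype(int) for i in range(3)]
mu=cv2.morphologyEx(blob((H<22)&(S>80)&(V<150),315,180),cv2.MORPH_CLOSE,np.ones((5,5)))
L=[]
for v in range(95,270,20):
    xs=np.nonzero(mu[v])[0];xs=xs[(xs>280)&(xs<350)];a=onz(m,xs.min()-.5,v,.02);b=onz(m,xs.max()+.5,v,.02);L.append((a+b)[:2]/2)
vx,vy,x0,y0=cv2.fitLine(np.array(L,np.float32),2,0,.01,.01).ravel();print(np.arctan2(vy,vx),x0,y0)
print("head",onz(m,317,80,.02),onz(m,317,80,.035),r.state()["gripper_width"])
E
```

```text
-1.3434964 0.41041228 -0.056715183
head [0.39598341 0.00871005 0.02      ] [0.39677885 0.00619514 0.035     ] 0.3528096592880161
```

```bash
python3 -m crank '0 -0.003 -0.004 0 0.065; 0 -0.003 -0.004 0 0.065; 0.01 -0.003 -0.004 0 0.065; 0.04 -0.003 -0.004 0 0.065; 0.075 -0.003 -0.004 0 0.065; 0.1 -0.003 -0.004 0 0.065; 0.104 -0.003 -0.004 0 0.065; 0.104 -0.003 -0.004 0 0.03; 0.104 -0.003 -0.004 0 0.03; 0.104 -0.003 -0.004 0 0.03' 40; python3 -m crank '0 0 0 0 0.03; 0 0 0 0 0.03; 0 0 0 0 0.03'
```

```text
time_s: 10.15
ee_pos: [0.4231, -0.1077, 0.1907]
eef_rot: [[0.002, -0.235, 0.972], [-0.001, 0.972, 0.235], [-1.0, -0.001, 0.002]]
wrist_force: [-0.6, -0.5, 1.0]
gripper_width: 0.555
time_s: 10.45
ee_pos: [0.4231, -0.1078, 0.1907]
eef_rot: [[0.002, -0.235, 0.972], [-0.001, 0.972, 0.235], [-1.0, -0.001, 0.002]]
wrist_force: [-1.0, 0.3, 7.0]
gripper_width: 0.453
```

```bash
python3 -m crank '-0.04 0 0 0 0.03; -0.08 0.01 0.005 0 0.03; -0.115 0.05 0.02 0 0.03; -0.14 0.095 0.04 0 0.03; -0.14 0.14 0.06 0 0.03; -0.14 0.185 0.08 0 0.03; -0.14 0.23 0.105 0 0.03; -0.14 0.275 0.128 0 0.03; -0.14 0.286 0.128 0 0.03;-0.14 0.286 0.128 0 0.03' ; python3 - <<'E'
from h import *
cv2.imwrite("pics/w10.png",r.camera("wrist"))
togo((.374,.25),.1,.13)
E
```

```text
time_s: 11.45
ee_pos: [0.4789, 0.2041, 0.3299]
eef_rot: [[-0.0, -0.241, 0.971], [0.002, 0.971, 0.241], [-1.0, 0.003, 0.0]]
wrist_force: [0.0, -1.0, -0.7]
gripper_width: 0.458
shift [ 0.0355  0.072  -0.0906] jawyaw 0.240 turn 0.140 (alt -3.001) tcp [0.4792 0.2016 0.3295] q7 -0.53 t 11.50
```

View pics/w10.png

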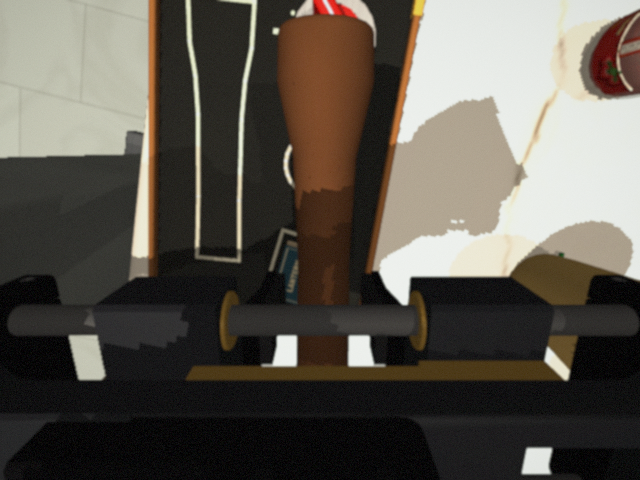

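```bash
python3 - <<'E'
from h import *
m=r.camera_model("wrist");s=r.state();R=s["eef_rot"];p=s["ee_pos"]
g=lambda u,v:onz(m,u,v,.008)[:2]
n=[g(197,257.5),g(241,260.5)];w=[g(257,2),g(187,-2)]
print(np.round(n+w,4),np.linalg.norm(n[0]-n[1]),np.linalg.norm(w[0]-w[1]))
a,b=np.mean(n,0),np.mean(w,0);print("len",np.linalg.norm(b-a),"yaw",np.arctan2(*(b-a)[::-1]),"c",(a+b)/2)
im=cv2.imread("pics/w10.png");gr=cv2.cvtColor(im,6);L=[]
for v in range(130,250,8):
    row=gr[v].astype(int);l=185+row[185:215].argmax();rr=225+row[225:260].argmax();L.append((g(l,v)+g(rr,v))/2)
    if v%40==10:print(v,l,rr)
vx,vy,x0,y0=cv2.fitLine(np.array(L,np.float32),2,0,.01,.01).ravel();print("shaft axis yaw",np.arctan2(vy,vx))
# held muddler
zt=p[2]-.164-.0265
for u,v in((326,20),):
  for h in(.02,.03,.04):print("head end tool",(R.T@(onz(m,u,v,zt+h)-p)).round(4))
hsv=cv2.cvtColor(im,40);H,S,V=[hsv[...,i].astype(int) for i in range(3)]
T=[]
for v in range(60,260,20):
    xs=np.nonzero((H[v]<22)&(S[v]>80)&(V[v]<150))[0];xs=xs[(xs>270)&(xs<390)]
    T.append((R.T@(onz(m,xs.mean(),v,zt+.02)-p))[1:])
print(np.round(T,4))
E
```

```text
[[0.3697 0.1451]
 [0.4108 0.1521]
 [0.3855 0.3657]
 [0.332  0.3554]] 0.041720929042307446 0.054526805743954826
len 0.21425966713332031 yaw 1.7182099809298252 c [0.37449653 0.25460018]
130 197 241
170 198 239
210 197 239
shaft axis yaw -1.4211783
head end tool [0.1705 0.1205 0.0012]
head end tool [0.1605 0.1173 0.0011]
head end tool [0.1505 0.114  0.001 ]
[[0.1063 0.001 ]
 [0.0989 0.0009]
 [0.0912 0.0011]
 [0.0833 0.0009]
 [0.0752 0.0014]
 [0.0668 0.0028]
 [0.0582 0.0039]
 [0.0493 0.004 ]
 [0.0401 0.0033]
 [0.0306 0.0016]]
```

```bash
python3 - <<'E'
from h import *
togo((.3756,.2406),.148,.06)
E
```

```text
shift [ 0.1055  0.0625 -0.0912] jawyaw 0.240 turn 0.092 (alt -3.049) tcp [0.4792 0.2016 0.3295] q7 -0.53 t 11.50
```

```bash
python3 -m crank '0 0.02 -0.03 0.04 0.03; 0.01 0.04 -0.06 0.092 0.03; 0.04 0.062 -0.091 0.092 0.03; 0.08 0.062 -0.091 0.092 0.03; 0.105 0.062 -0.091 0.092 0.03;  0.105 0.062 -0.091 0.092 0.03' ; python3 - <<'E'
from h import *
cv2.imwrite("pics/w11.png",r.camera("wrist"));cv2.imwrite("pics/s11.png",r.camera("scene")[190:270,150:290].repeat(5,0).repeat(5,1))
togo((.3756,.2406),.148,.0357)
E
```

```text
time_s: 12.1
ee_pos: [0.3758, 0.2366, 0.2222]
eef_rot: [[-0.006, -0.143, 0.99], [-0.005, 0.99, 0.143], [-1.0, -0.004, -0.007]]
wrist_force: [0.3, 0.2, -1.3]
gripper_width: 0.455
shift [ 0.0253  0.0025 -0.0013] jawyaw 0.143 turn -0.005 (alt 3.137) tcp [0.3773 0.2384 0.225 ] q7 -0.94 t 12.20
```

View pics/w11.png

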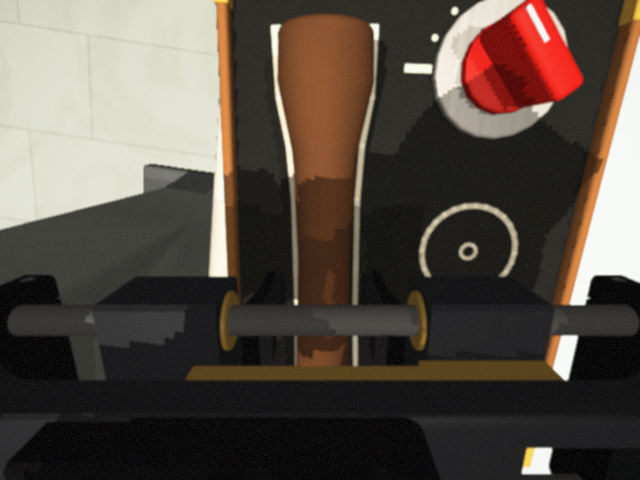

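View pics/s11.png

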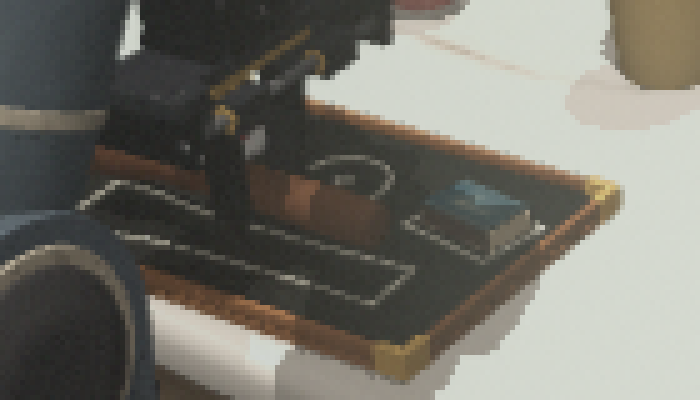

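```bash
python3 - <<'E'
from h import *
m=r.camera_model("wrist");s=r.state();R=s["eef_rot"];p=s["ee_pos"]
d=np.array([-.1477,.989])
for z in(.055,.065,.072):print("head",(onz(m,325,14,z)[:2]@d).round(4))
print("outline wide",(onz(m,325,26,.008)[:2]@d).round(4)); print("grasp",p[:2]@d, "centre", np.array([.3745,.2546])@d)
e=np.array([.989,.1477]);print([(onz(m,u,v,z)[:2]@e).round(4) for u,v,z in((277,40,.008),(378,40,.008),(279,50,.055),(372,50,.055),(297,200,.008),(357,200,.008),(298,200,.055),(353,200,.055))])
E
```

```text
head 0.3022
head 0.2988
head 0.2965
outline wide 0.3126
grasp 0.1800054393259753 centre 0.19648575
[np.float64(0.3849), np.float64(0.4378), np.float64(0.3913), np.float64(0.4285), np.float64(0.3932), np.float64(0.4287), np.float64(0.3974), np.float64(0.4221)]
```

```bash
python3 - <<'E'
from h import *
d=np.array([-.1477,.989])
im=r.camera("wrist");m=r.camera_model("wrist");s=r.state();print(s["ee_pos"],s["time_s"])
cv2.imwrite("pics/w12.png",im);cv2.imwrite("pics/w12c.png",cv2.resize(im[0:80,240:420],None,fx=4,fy=4,interpolation=0))
t=r.camera_model("top")
for u,v in((240,268),(175.7,274)):print("top",onz(t,u,v,.008)[:2]@d)
E
```

```text
[0.377627   0.23877643 0.22570472] 12.25
top 0.08880877165288698
top 0.3114122374039318
```

View pics/w12c.png

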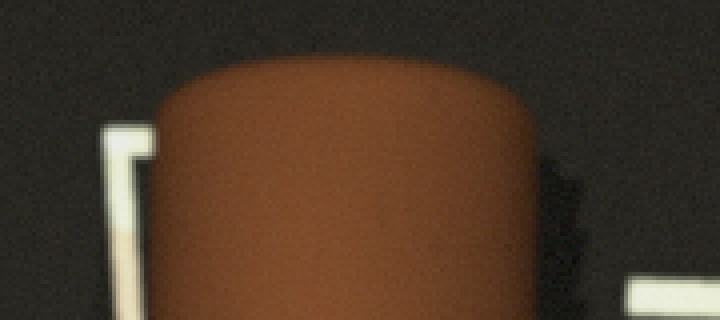

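```bash
python3 - <<'E'
from h import *
d=np.array([-.1477,.989]);e=np.array([.989,.1477])
m=r.camera_model("wrist");s=r.state();p=s["ee_pos"]
print("outline wide",onz(m,325,35,.008)[:2]@d)
for v in(15,22):
  for z in(.055,.062,.07):print(v,z,"head",(onz(m,325,v,z)[:2]@d).round(4))
print("grasp",p[:2]@d)
im=cv2.imread("pics/w12.png")
cv2.imwrite("pics/w12d.png",cv2.resize(im[150:300,240:420],None,fx=4,fy=4,interpolation=0))
E
```

```text
outline wide 0.30927237385531564
15 0.055 head 0.3027
15 0.062 head 0.3003
15 0.07 head 0.2977
22 0.055 head 0.3003
22 0.062 head 0.298
22 0.07 head 0.2955
grasp 0.1803743824747309
```

View pics/w12d.png

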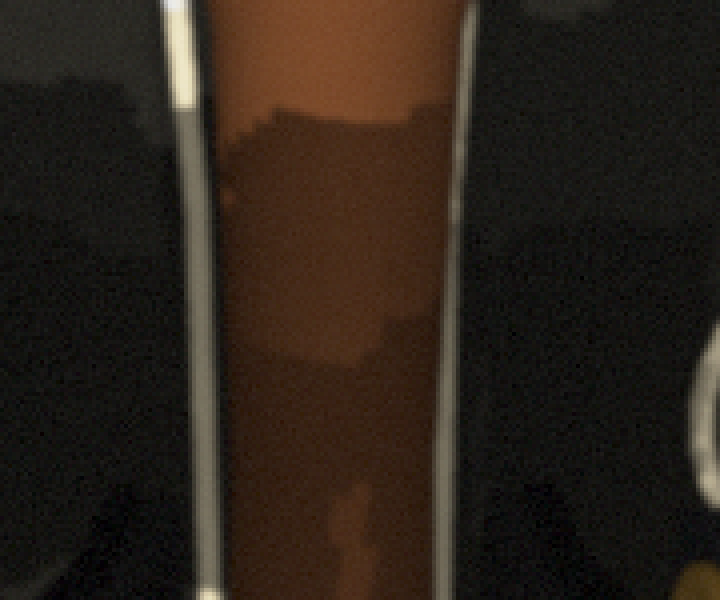

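```bash
python3 -m crank '0.012 0.003 -0.0015 0 0.03; 0.02 0.003 -0.0015 0 0.03; 0.0255 0.003 -0.0015 0 0.03; 0.0255 0.003 -0.0015 0 0.03; 0.0255 0.003 -0.0015 0 0.045; 0.0255 0.003 -0.0015 0 0.055; 0.0255 0.003 -0.0015 0 0.06; 0.0255 0.003 -0.0015 0 0.06;  0.0255 0.003 -0.0015 0 0.06' ; python3 -m crank '-0.02 0 0 0 0.06; -0.06 0 0 0 0.06; -0.1 0 0 0 0.06; -0.14 0 0 0 0.06; -0.14 0.0 0 0 0.06; -0.14 0.0 0 0 0.06'; python3 - <<'E'
from h import *
cv2.imwrite("pics/w13.png",r.camera("wrist"));cv2.imwrite("pics/s13.png",r.camera("scene")[190:270,150:290].repeat(5,0).repeat(5,1))
togo((.3756,.2406),.148,.0357)
E
```

```text
time_s: 13.15
ee_pos: [0.375, 0.242, 0.1994]
eef_rot: [[0.0, -0.144, 0.99], [0.0, 0.99, 0.144], [-1.0, 0.0, 0.0]]
wrist_force: [-0.9, -0.1, 1.3]
gripper_width: 0.682
time_s: 13.75
ee_pos: [0.375, 0.2419, 0.3399]
eef_rot: [[0.002, -0.144, 0.99], [0.0, 0.99, 0.144], [-1.0, -0.0, 0.002]]
wrist_force: [-0.2, -0.9, -0.2]
gripper_width: 0.692
shift [ 0.1386 -0.0009  0.0011] jawyaw 0.145 turn -0.003 (alt 3.139) tcp [0.3746 0.2415 0.3383] q7 -0.75 t 13.85
```

View pics/w13.png

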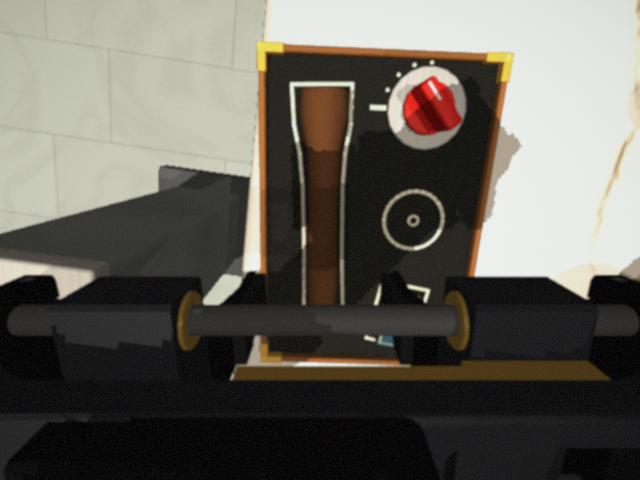

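View pics/s13.png

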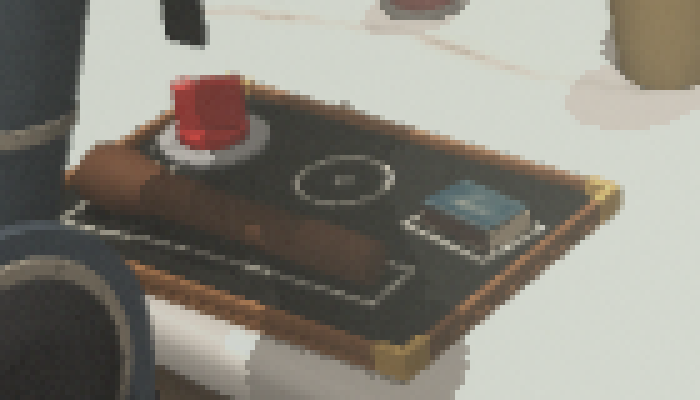

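```bash
python3 - <<'E'
from h import *
im=r.camera("wrist");cv2.imwrite("pics/w14.png",im);m=r.camera_model("wrist")
cv2.imwrite("pics/w14c.png",cv2.resize(im[45:165,360:500],None,fx=5,fy=5,interpolation=2))
spots(m,im,.014)
E
```

```text
px [422. 104.] (np.int32(98), np.int32(91)) 2859 rect c [445.8 359.9] size [66.7 72.3] ang 57.1 hullc [440.1 356.2]
px [323. 162.] (np.int32(67), np.int32(225)) 2079 rect c [371.2 264.8] size [ 55.4 204.7] ang 8.3 hullc [371.2 265.5]
px [437.  87.] (np.int32(11), np.int32(17)) 54 rect c [451.1 373.7] size [ 2.4 15.6] ang 47.4 hullc [451.  373.7]
px [416. 220.] (np.int32(64), np.int32(62)) 838 rect c [457.9 260.3] size [58.6 57.8] ang 8.4 hullc [457.8 260.4]
px [415. 220.] (np.int32(13), np.int32(12)) 96 rect c [457.4 261. ] size [11.2 10.4] ang 8.4 hullc [457.6 260.7]
px [ 47. 273.] (np.int32(96), np.int32(42)) 1957 rect c [114.8 150. ] size [37.  92.8] ang 89.5 hullc [114.8 151. ]
px [422. 291.] (np.int32(26), np.int32(20)) 189 rect c [478.9 193. ] size [14.2 30.1] ang 59.5 hullc [476.1 188.3]
px [378. 300.] (np.int32(6), np.int32(13)) 50 rect c [439.4 176.8] size [13.2  4.8] ang 83.7 hullc [439.1 176.8]
px [289. 359.] (np.int32(129), np.int32(32)) 682 rect c [379.  107.9] size [134.9  36. ] ang 7.2 hullc [381.1  91.5]
px [371. 338.] (np.int32(12), np.int32(7)) 62 rect c [440.3 132.8] size [11.5  7. ] ang 8.4 hullc [440.4 132.2]
px [385. 341.] (np.int32(13), np.int32(12)) 68 rect c [454.4 130.1] size [ 8.3 16.1] ang 51.4 hullc [456.1 132.2]
```

View pics/w14c.png

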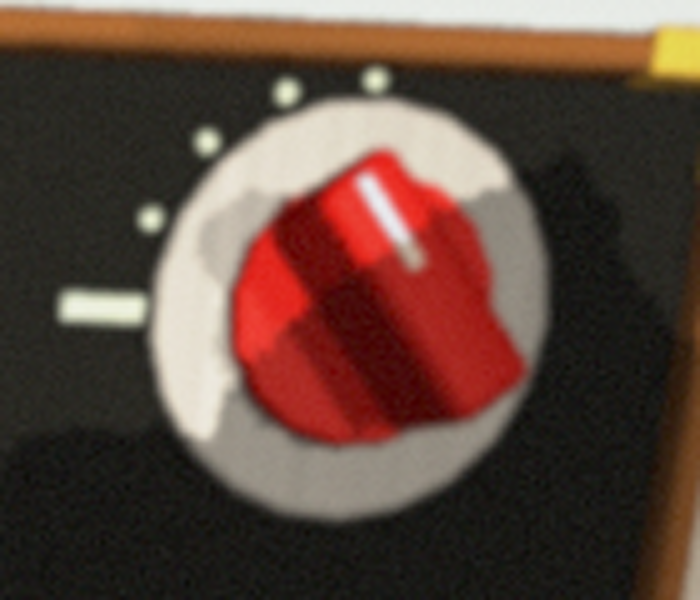

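```bash
python3 - <<'E'
from h import *
m=r.camera_model("wrist")
g=lambda cx,cy,z:onz(m,360+cx/5,45+cy/5,z)[:2]
im=cv2.imread("pics/w14.png");hsv=cv2.cvtColor(im,40);S=hsv[...,1];V=hsv[...,2]
red=((hsv[...,0]<8)|(hsv[...,0]>170))&(S>120)
plate=((S<60)&(V>70))
M=np.zeros(plate.shape,np.uint8);M[60:152,388:472]=((plate|red)[60:152,388:472])
M=blob(cv2.morphologyEx(M,cv2.MORPH_OPEN,np.ones((5,5))),430,106)
W=contour_w(m,M,.014);print("plate",cv2.fitEllipse((W*1000).astype(np.float32)))
a,b=g(368,180,.052),g(412,262,.052);d=a-b;print("pointer",a,b,"yaw",np.arctan2(d[1],d[0]))
print("corners",[g(x,y,.052).round(4).tolist() for x,y in((385,150),(315,190),(525,365),(455,418))])
t0,t1=g(62,307,.008),g(145,308,.008);print("tick",t0,t1,np.arctan2(*(t0-t1)[::-1]))
E
```

```text
plate ((446.0519714355469, 359.3759765625), (66.26850891113281, 68.0549087524414), 147.90673828125)
pointer [0.43653932 0.37028653] [0.44553804 0.36039376] yaw 2.3089041567665474
corners [[0.438, 0.3745], [0.4292, 0.3679], [0.4657, 0.3489], [0.4572, 0.34]]
tick [0.40087137 0.35245191] [0.41512321 0.35437499] -3.0074675422013573
```

```bash
python3 - <<'E'
from h import *
togo((.4467,.3588),.79,.10)
E
```

```text
shift [0.0737 0.1057 0.0885] jawyaw 0.145 turn -0.645 (alt 2.497) tcp [0.3745 0.2415 0.338 ] q7 -0.75 t 13.90
```

```bash
python3 -m crank '0 0.035 0.03 -0.14 0.05; 0.01 0.07 0.06 -0.28 0.05; 0.03 0.105 0.088 -0.42 0.05; 0.055 0.106 0.088 -0.56 0.05; 0.073 0.106 0.088 -0.645 0.05; 0.073 0.106 0.088 -0.645 0.05; 0.073 0.106 0.088 -0.645 0.05'; python3 - <<'E'
from h import *
cv2.imwrite("pics/w15.png",r.camera("wrist"))
togo((.4467,.3588),.79,.046)
E
```

```text
time_s: 14.6
ee_pos: [0.4464, 0.3596, 0.2653]
eef_rot: [[-0.002, -0.709, 0.705], [-0.001, 0.705, 0.709], [-1.0, 0.001, -0.002]]
wrist_force: [-0.2, -0.9, 0.8]
gripper_width: 0.579
shift [ 0.0563 -0.0007 -0.0006] jawyaw 0.789 turn -0.001 (alt 3.140) tcp [0.4466 0.3598 0.2663] q7 -0.44 t 14.65
```

View pics/w15.png

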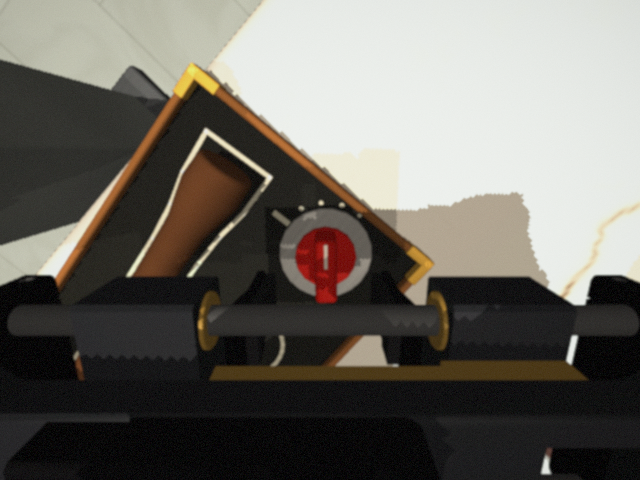

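```bash
python3 -m crank '0.03 0 0 0 0.045; 0.05 0 0 0 0.04; 0.056 0 0 0 0.04; 0.056 0 0 0 0.04; 0.056 0 0 0 0.005; 0.056 0 0 0 0.005; 0.056 0 0 0 0.005; 0.056 0 0 0 0.005; 0.056 0 0 0 0.005; 0.056 0 0 0 0.005' 20; python3 -m crank '0 0 0 -0.12 0.005;0 0 0 -0.24 0.005;0 0 0 -0.36 0.005;0 0 0 -0.48 0.005;0 0 0 -0.6 0.005;0 0 0 -0.7 0.005;0 0 0 -0.78 0.005;0 0 0 -0.78 0.005'; python3 - <<'E'
from h import *
s=r.state();print(s["wrist_torque"],s["wrist_force"]);togo((.4467,.3588),1.67,.046)
E
```

```text
time_s: 15.65
ee_pos: [0.4471, 0.36, 0.2108]
eef_rot: [[0.001, -0.71, 0.704], [0.001, 0.704, 0.71], [-1.0, -0.0, 0.002]]
wrist_force: [0.6, 0.9, 2.0]
gripper_width: 0.159
time_s: 16.45
ee_pos: [0.4468, 0.3591, 0.2108]
eef_rot: [[-0.0, -1.0, 0.0], [-0.002, 0.0, 1.0], [-1.0, 0.0, -0.002]]
wrist_force: [-1.0, -2.4, 6.9]
gripper_width: 0.162
[-0.57232692  0.0494676   0.05827147] [-1.02627693 -2.39588602  6.87749869]
shift [ 0.0008  0.0001 -0.0003] jawyaw 1.571 turn -0.099 (alt 3.042) tcp [0.4468 0.3591 0.2108] q7 0.17 t 16.45
```

Now I'll nudge on to the stop and watch the torque.

```bash
for i in 1 2 3; do case $i in 1) python3 -m crank '0 0 0 -0.06 0.005;0 0 0 -0.06 0.005' ;; 2) python3 -m crank '0 0 0 -0.05 0.005;0 0 0 -0.05 0.005';; 3) python3 -m crank '0 0 0 -0.04 0.005;0 0 0 -0.04 0.005';; esac | grep force;  python3 - <<'E'
from h import *
s=r.state();print(s["wrist_torque"]);togo((.4467,.3588),1.67,.046)
E
done
```

```text
wrist_force: [-0.0, -3.8, 8.0]
[-0.63903458  0.01047276  0.03553581]
shift [ 0.0008  0.     -0.0002] jawyaw 1.630 turn -0.040 (alt 3.102) tcp [0.4467 0.359  0.2108] q7 0.22 t 16.65
wrist_force: [-0.5, -3.5, 8.2]
[-0.68317203  0.11175996 -0.19198422]
shift [ 0.0008  0.0001 -0.0001] jawyaw 1.679 turn 0.009 (alt -3.133) tcp [0.4468 0.3589 0.2108] q7 0.26 t 16.85
wrist_force: [-1.9, -4.1, 7.0]
[-0.63601704  0.10608778 -0.50354544]
shift [ 0.0007  0.     -0.0001] jawyaw 1.718 turn 0.048 (alt -3.094) tcp [0.4467 0.3589 0.2107] q7 0.29 t 17.05
```

The torque rose to 0.5 N m, so the knob is at the stop. Release and look.

```bash
python3 -m crank '0 0 0 0 0.03; 0 0 0 0 0.04; 0 0 0 0 0.04; 0 0 0 0 0.04; -0.03 0 0 0 0.04; -0.07 0 0 0 0.04; -0.11 0 0 0 0.05; -0.13 -0.0 0 0 0.05; -0.13 -0.0 0 0 0.05'; python3 - <<'E'
from h import *
im=r.camera("wrist");cv2.imwrite("pics/w16.png",im)
togo((.487,-.251),1.57,.1)
E
```

```text
time_s: 17.95
ee_pos: [0.4468, 0.3607, 0.3434]
eef_rot: [[0.005, -0.989, -0.149], [0.004, -0.149, 0.989], [-1.0, -0.005, 0.003]]
wrist_force: [0.9, -0.8, 0.4]
gripper_width: 0.561
shift [ 0.0766  0.0511 -0.6102] jawyaw 1.720 turn 0.150 (alt -2.992) tcp [0.4467 0.3599 0.3413] q7 0.43 t 18.00
```

View pics/w16.png

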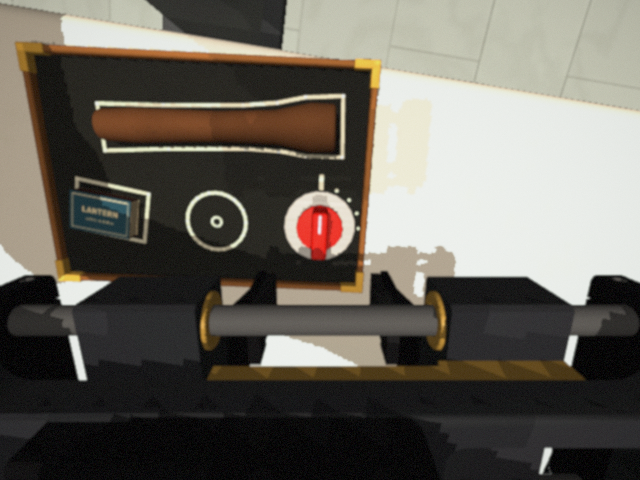

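```bash
python3 -m crank '0 0.004 -0.045 0.02 0.06; 0 0.008 -0.093 0.04 0.06; 0 0.012 -0.142 0.06 0.06; 0 0.016 -0.191 0.08 0.06; 0 0.02 -0.24 0.1 0.06; 0 0.024 -0.289 0.12 0.06; 0 0.028 -0.338 0.14 0.06; 0 0.032 -0.387 0.15 0.06; 0 0.036 -0.436 0.15 0.06; 0 0.04 -0.48 0.15 0.06'; python3 - <<'E'
from h import *
togo((.487,-.251),1.57,.13)
E
```

```text
time_s: 19.0
ee_pos: [0.4776, -0.124, 0.3387]
eef_rot: [[-0.002, -1.0, 0.002], [0.0, 0.002, 1.0], [-1.0, 0.002, 0.0]]
wrist_force: [0.2, 0.3, 0.7]
gripper_width: 0.687
shift [ 0.0446 -0.0098 -0.127 ] jawyaw 1.569 turn -0.001 (alt 3.140) tcp [ 0.4776 -0.124   0.3387] q7 1.20 t 19.00
```

```bash
python3 -m crank '0.01 -0.004 -0.04 0 0.06; 0.02 -0.008 -0.085 0 0.06; 0.03 -0.01 -0.12 0 0.06; 0.035 -0.01 -0.127 0 0.06; 0.035 -0.01 -0.127 0 0.06; 0.035 -0.01 -0.127 0 0.06'; python3 - <<'E'
from h import *
im=r.camera("wrist");cv2.imwrite("pics/w17.png",im)
togo((.487,-.251),1.57,.044)
E
```

```text
time_s: 19.6
ee_pos: [0.4883, -0.2464, 0.3047]
eef_rot: [[-0.001, -1.0, -0.002], [0.002, -0.002, 1.0], [-1.0, 0.001, 0.002]]
wrist_force: [0.3, 0.5, -0.2]
gripper_width: 0.687
shift [ 0.0973  0.0015 -0.0051] jawyaw 1.573 turn 0.003 (alt -3.138) tcp [ 0.4885 -0.246   0.3053] q7 1.37 t 19.65
```

View pics/w17.png

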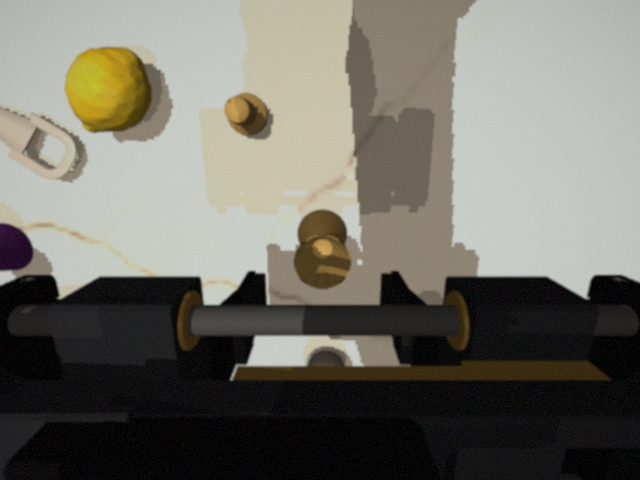

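```bash
python3 - <<'E'
from h import *
m=r.camera_model("wrist")
f=onz(m,322,209,.003);f[0]+=.022;print("foot",f,"top",onz(m,322,262,.078));togo((onz(m,322,262,.078)[:2]+f[:2])/2,1.57,.044)
E
```

```text
foot [ 0.48877213 -0.24693086  0.003     ] top [ 0.48834092 -0.24669978  0.078     ]
shift [ 0.0973 -0.0001 -0.0009] jawyaw 1.573 turn 0.003 (alt -3.138) tcp [ 0.4885 -0.246   0.3053] q7 1.37 t 19.65
```

```bash
python3 -m crank '0.03 0 -0.001 0 0.06; 0.06 0 -0.001 0 0.06; 0.09 0 -0.001 0 0.06; 0.098 0 -0.001 0 0.06; 0.098 0 -0.001 0 0.06; 0.098 0 -0.001 0 0.01; 0.098 0 -0.001 0 0.01; 0.098 0 -0.001 0 0.01; 0.098 0 -0.001 0 0.01; 0.098 0 -0.001 0 0.01' 20;python3 -m crank '0 0 0 0 0.01; 0 0 0 0 0.01;0 0 0 0 0.01'; python3 -m crank '-0.01 0 0 0 0.01; -0.03 0 0 0 0.01; -0.07 0 0 0 0.01; -0.1 0 0 0 0.01;-0.1 0 0 0 0.01'; python3 - <<'E'
from h import *
im=r.camera("wrist");cv2.imwrite("pics/w18.png",im)
togo((.459,.259),1.57,.13)
E
```

```text
time_s: 20.65
ee_pos: [0.4887, -0.249, 0.2081]
eef_rot: [[0.001, -1.0, 0.001], [-0.001, 0.001, 1.0], [-1.0, -0.001, -0.001]]
wrist_force: [-0.6, 0.9, 3.9]
gripper_width: 0.387
time_s: 20.95
ee_pos: [0.4888, -0.2489, 0.208]
eef_rot: [[0.001, -1.0, 0.001], [-0.001, 0.001, 1.0], [-1.0, -0.001, -0.001]]
wrist_force: [-0.5, 0.3, 6.5]
gripper_width: 0.381
time_s: 21.45
ee_pos: [0.4897, -0.2488, 0.3113]
eef_rot: [[0.006, -1.0, 0.001], [-0.003, 0.001, 1.0], [-1.0, -0.006, -0.003]]
wrist_force: [0.5, 0.1, -1.6]
gripper_width: 0.383
shift [0.0139 0.0304 0.5081] jawyaw 1.569 turn -0.001 (alt 3.141) tcp [ 0.4887 -0.2491  0.309 ] q7 1.38 t 21.50
```

View pics/w18.png

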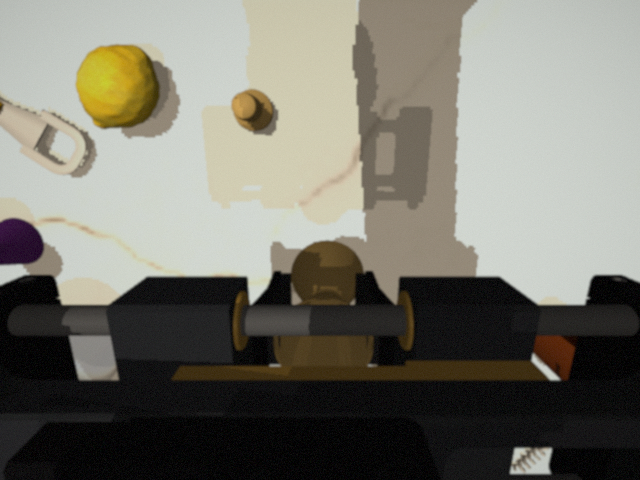

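```bash
python3 -m crank '-0.03 0.003 0.04 0 0.01; -0.04 0.006 0.09 0 0.01; -0.04 0.009 0.135 0 0.01; -0.04 0.012 0.18 0 0.01; -0.04 0.015 0.23 0 0.01; -0.04 0.018 0.28 0 0.01; -0.04 0.021 0.33 0 0.01; -0.04 0.025 0.38 0 0.01; -0.04 0.028 0.43 0 0.01; -0.04 0.03 0.475 0 0.01'; python3 - <<'E'
from h import *
togo((.459,.259),1.57,.1)
E
```

```text
time_s: 22.5
ee_pos: [0.4578, 0.2276, 0.3459]
eef_rot: [[-0.002, -1.0, 0.0], [-0.002, 0.0, 1.0], [-1.0, 0.002, -0.002]]
wrist_force: [0.5, -0.7, -1.7]
gripper_width: 0.387
shift [ 0.0818 -0.0014  0.0316] jawyaw 1.571 turn 0.001 (alt -3.141) tcp [0.4578 0.2276 0.3459] q7 0.52 t 22.50
```

```bash
python3 -m crank '0.03 -0.001 0.02 0 0.01; 0.06 -0.001 0.031 0 0.01; 0.082 -0.001 0.031 0 0.01; 0.082 -0.001 0.031 0 0.01; 0.082 -0.001 0.031 0 0.01; 0.082 -0.001 0.031 0 0.01'; python3 - <<'E'
from h import *
im=r.camera("wrist");cv2.imwrite("pics/w19.png",im)
im=r.camera("scene");cv2.imwrite("pics/s19.png",cv2.resize(im[160:270,150:290],None,fx=5,fy=5,interpolation=2))
s=r.state();print(s["ee_pos"])
m=r.camera_model("wrist")
zb=s["ee_pos"][2]-.164-.044;print("bottom",zb)
M=blob(np.ones((480,640)),0,0)
E
```

```text
time_s: 23.1
ee_pos: [0.4601, 0.2569, 0.266]
eef_rot: [[0.001, -1.0, 0.001], [0.001, 0.001, 1.0], [-1.0, -0.001, 0.001]]
wrist_force: [-0.1, 0.8, -0.5]
gripper_width: 0.388
[0.46023282 0.2568874  0.26630098]
bottom 0.05830097738826513
```

View pics/w19.png

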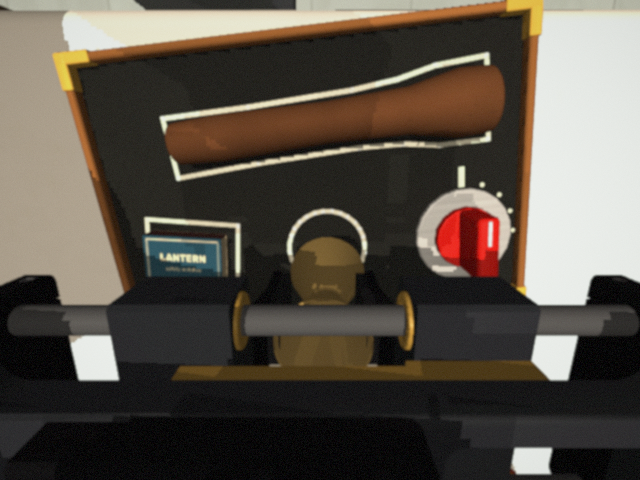

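View pics/s19.png

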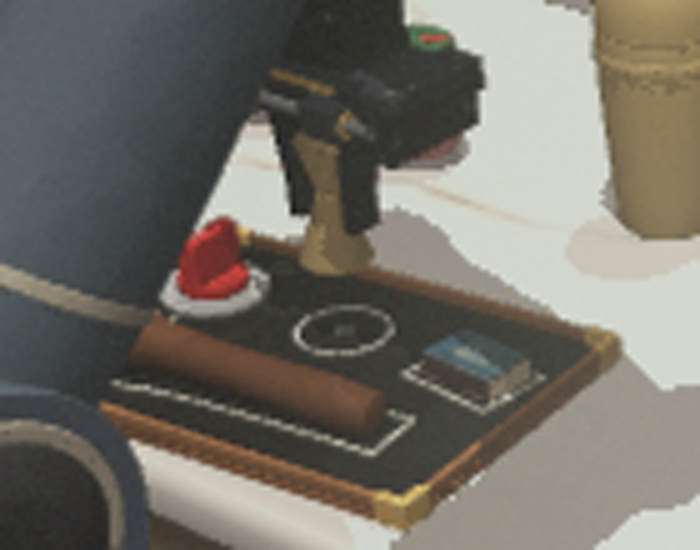

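```bash
python3 - <<'E'
from h import *
m=r.camera_model("wrist");im=cv2.imread("pics/w19.png");hsv=cv2.cvtColor(im,40)
w=((hsv[...,1]<60)&(hsv[...,2]>95));w2=np.zeros_like(w);w2[200:262,280:375]=w[200:262,280:375]
ys,xs=np.nonzero(w2);P=np.array([onz(m,u,v,.008)[:2] for u,v in zip(xs,ys)])
A=np.c_[2*P,np.ones(len(P))];s,*_=np.linalg.lstsq(A,(P**2).sum(1),rcond=None);print("circle",s[:2],np.sqrt(s[2]+s[0]**2+s[1]**2),len(P))
H,S,V=[hsv[...,i].astype(int) for i in range(3)]
b=((H>12)&(H<32)&(S>70));b2=np.zeros_like(b);b2[225:272,285:370]=b[225:272,285:370]
Q=[]
for u in range(297,358):
    c=np.nonzero(b2[:,u])[0]
    if len(c):Q.append(onz(m,u,c.min(),.0583)[:2])
Q=np.array(Q);A=np.c_[2*Q,np.ones(len(Q))];q,*_=np.linalg.lstsq(A,(Q**2).sum(1),rcond=None);print("foot",q[:2],np.sqrt(q[2]+q[0]**2+q[1]**2),"top edge x",Q[:,0].min(), "->c", Q[:,0].min()+.022)
xs=[np.nonzero(b2[v])[0] for v in(250,256,262)];print([(x.min(),x.max(),onz(m,x.mean(),265,.0583)[1]) for x in xs])
print(r.state()["ee_pos"])
E
```

```text
circle [0.46016229 0.25944303] 0.0280038340483633 888
foot [0.44500763 0.25879513] 0.013013598722278454 top edge x 0.43122362889654364 ->c 0.45322362889654366
[(np.int64(297), np.int64(357), np.float64(0.25913290313352233)), (np.int64(294), np.int64(359), np.float64(0.2588356099052758)), (np.int64(292), np.int64(361), np.float64(0.2588356099052758))]
[0.46023282 0.2568874  0.26630098]
```

```bash
python3 - <<'E'
from h import *
m=r.camera_model("wrist");im=cv2.imread("pics/w19.png")
cv2.imwrite("pics/w19c.png",cv2.resize(im[200:380,250:400],None,fx=4,fy=3.3,interpolation=2))
for z in(.03,.045,.058,.07):
    a,b=onz(m,291,270,z),onz(m,364,270,z);print(z,"dia",np.linalg.norm(a-b).round(4),"edge c",onz(m,327,237,z)[0]+.022)
ms=r.camera_model("scene")
for z in(.05,.08,.11,.136):print(z,(proj(ms,(.460,.2585,z))-[150,160])*5)
E
```

```text
0.03 dia 0.0502 edge c 0.4680368161945564
0.045 dia 0.0467 edge c 0.46398021459571676
0.058 dia 0.0437 edge c 0.4604644932100557
0.07 dia 0.0409 edge c 0.457219211930984
0.05 [340.4032187  270.18428756]
0.08 [335.22014921 225.01842344]
0.11 [329.92410853 178.86811538]
0.136 [325.23994339 138.04976117]
```

View pics/w19c.png

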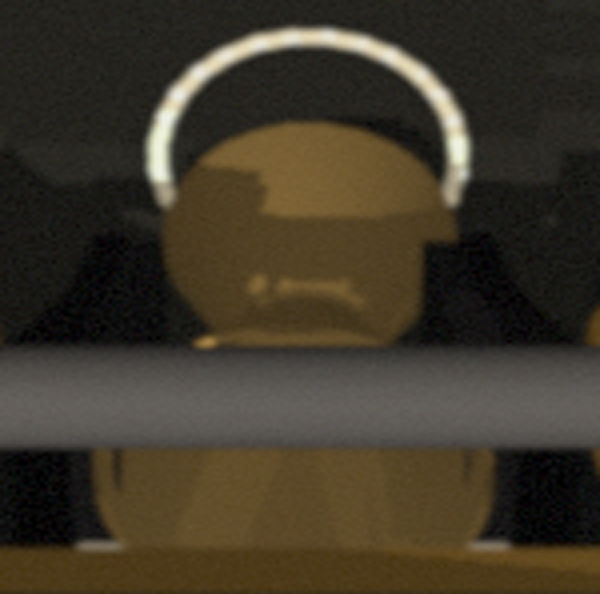

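```bash
python3 -m crank '0.02 0 0.0005 0 0.01; 0.038 0 0.0005 0 0.01; 0.047 0 0.0005 0 0.01; 0.0495 0 0.0005 0 0.01; 0.0495 0 0.0005 0 0.01; 0.0495 0 0.0005 0 0.01'; python3 - <<'E'
from h import *
im=r.camera("wrist");cv2.imwrite("pics/w20.png",im);togo((.46,.259),1.57,.052)
E
```

```text
time_s: 23.8
ee_pos: [0.4601, 0.2577, 0.2165]
eef_rot: [[0.001, -1.0, 0.001], [0.001, 0.001, 1.0], [-1.0, -0.001, 0.001]]
wrist_force: [-1.2, -0.7, -1.9]
gripper_width: 0.386
shift [0.0004 0.     0.0013] jawyaw 1.570 turn -0.000 (alt 3.141) tcp [0.46   0.2577 0.2164] q7 0.30 t 23.85
```

View pics/w20.png

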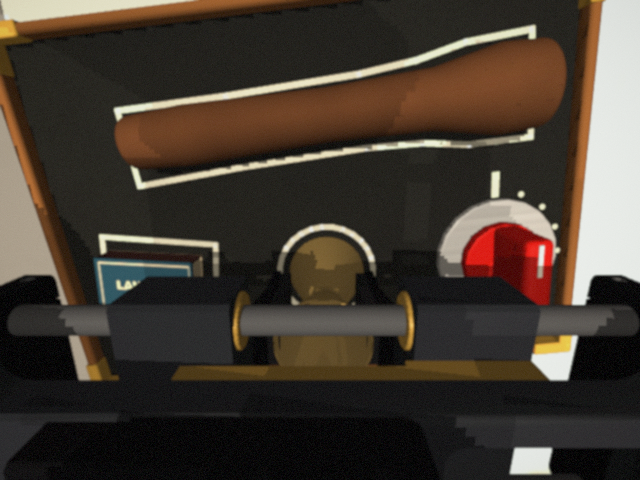

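```bash
python3 -m crank '0.0005 0 0 0 0.036; 0.0005 0 0 0 0.04; 0.0005 0 0 0 0.05; 0.0005 0 0 0 0.06; 0.0005 0 0 0 0.06; 0.0005 0 0 0 0.06; -0.02 0 0 0 0.06; -0.06 0 0 0 0.06;-0.11 0 0 0 0.06; -0.14 0 0 0 0.06'; python3 -m crank '-0.02 0 -0.03 0 0.06; -0.02 0 -0.08 0 0.06; -0.02 0 -0.13 0 0.06; -0.02 0 -0.17 0 0.06; -0.02 0 -0.2 0 0.06;-0.02 0 -0.2 0 0.06;-0.02 0 -0.2 0 0.06'; python3 - <<'E'
from h import *
im=r.camera("wrist");cv2.imwrite("pics/w21.png",im)
im=r.camera("scene");cv2.imwrite("pics/s21.png",im);cv2.imwrite("pics/s21c.png",cv2.resize(im[160:270,150:290],None,fx=5,fy=5,interpolation=2))
im=r.camera("top");cv2.imwrite("pics/t21.png",cv2.resize(im[180:310,150:350],None,fx=4,fy=4,interpolation=2))
E
```

```text
time_s: 24.85
ee_pos: [0.4598, 0.2584, 0.3589]
eef_rot: [[0.003, -1.0, 0.0], [0.002, 0.0, 1.0], [-1.0, -0.003, 0.002]]
wrist_force: [-0.1, -0.6, -0.1]
gripper_width: 0.688
time_s: 25.55
ee_pos: [0.4596, 0.0571, 0.3757]
eef_rot: [[0.0, -1.0, 0.003], [0.0, 0.003, 1.0], [-1.0, -0.0, 0.0]]
wrist_force: [-0.4, -0.6, -0.1]
gripper_width: 0.69
```

View pics/w21.png

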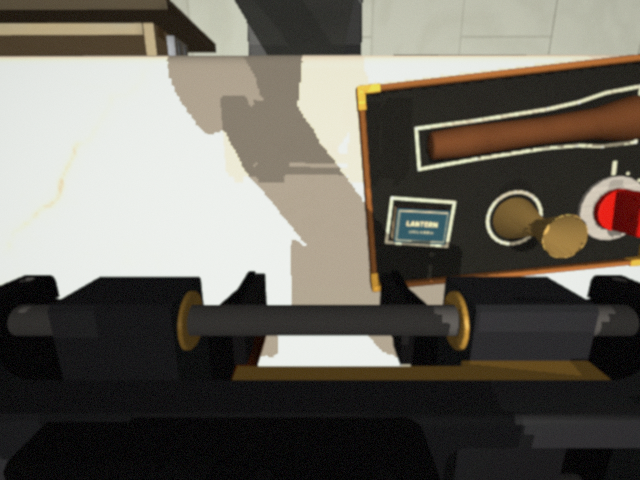

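View pics/s21c.png

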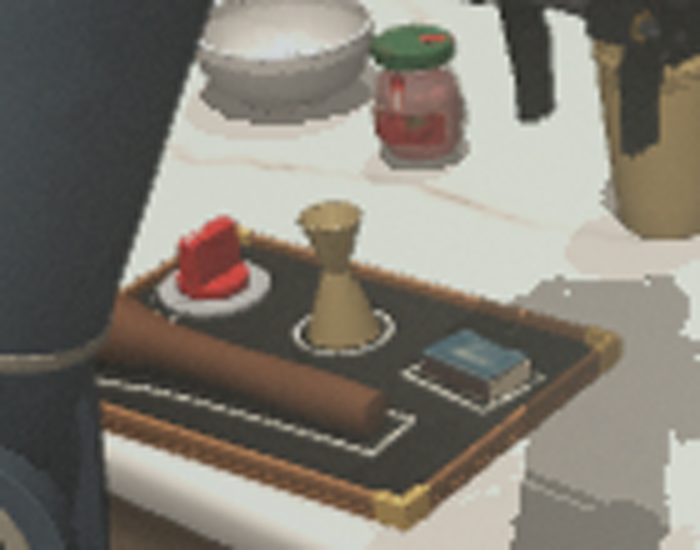

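View pics/t21.png

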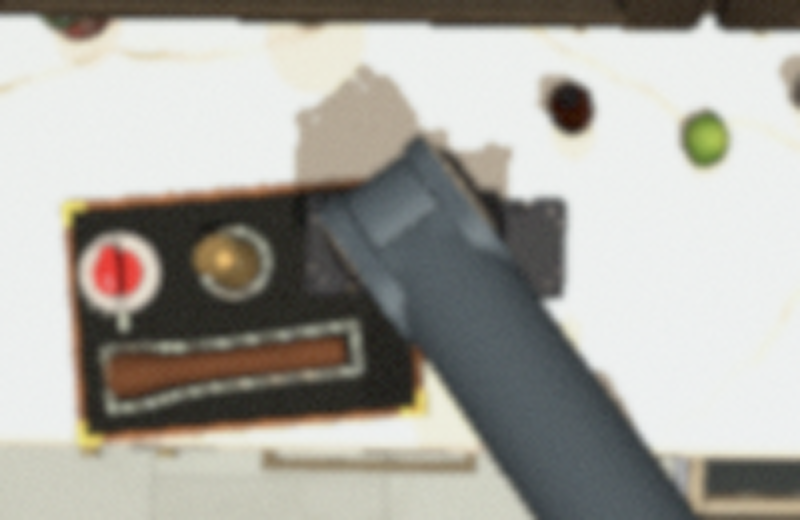

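View pics/s21.png

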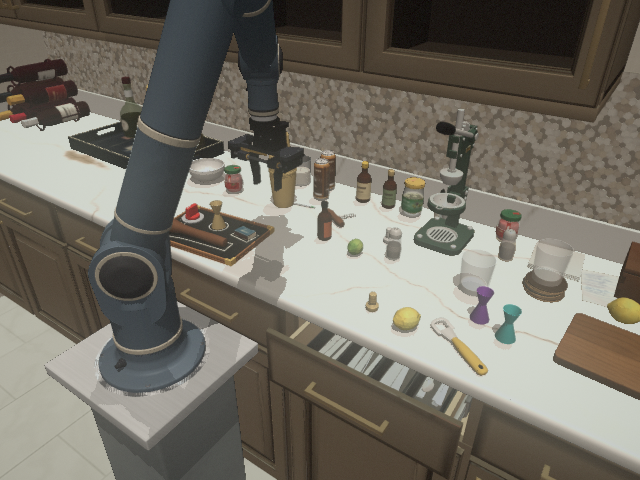

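```bash
python3 - <<'E'
from h import *
m=r.camera_model("wrist");d=np.array([-.1477,.989]);e=np.array([.989,.1477])
im=cv2.imread("pics/w21.png");cv2.imwrite("pics/w21c.png",cv2.resize(im[80:270,370:640],None,fx=2.9,fy=2.9,interpolation=2))
im=cv2.imread("pics/w14.png");cv2.imwrite("pics/w14d.png",cv2.resize(im[70:190,270:380],None,fx=5,fy=5,interpolation=2))
E
```

```text
(no output)
```

View pics/w21c.png

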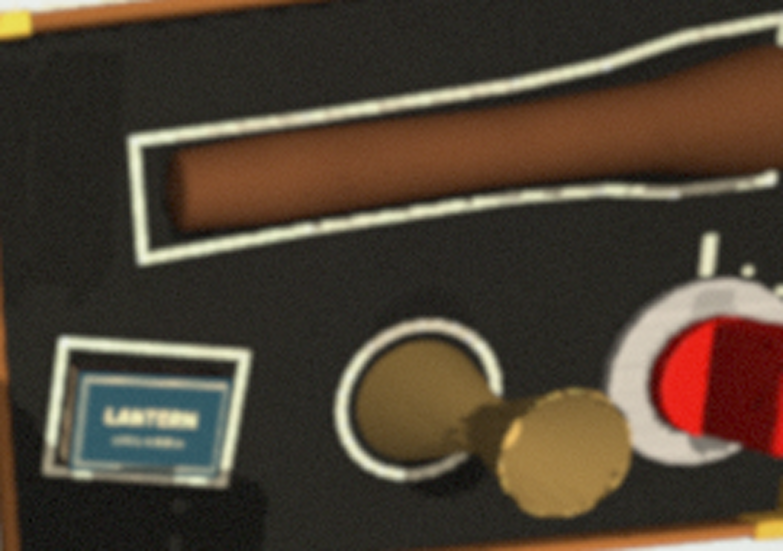

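View pics/w14d.png

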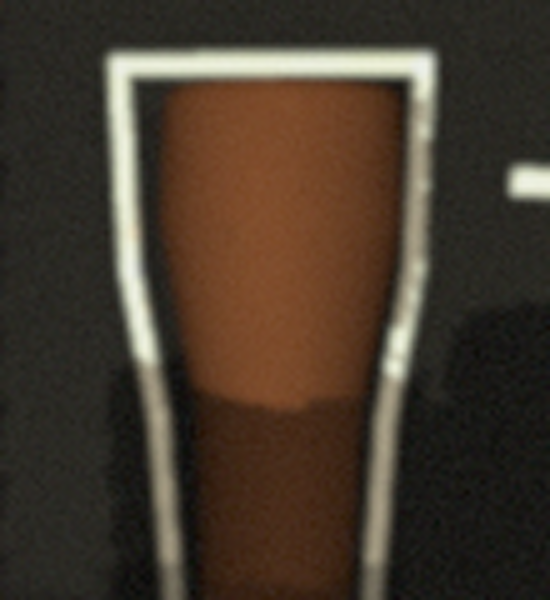

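```bash
python3 - <<'E'
from h import *
m=r.camera_model("wrist");d=np.array([-.1477,.989]);e=np.array([.989,.1477])
a=onz(m,416.6,149,.008)[:2]@d
print("gap tail",[(z,round(onz(m,429.3,145.5,z)[:2]@d-a,4)) for z in(.016,.028,.04)])
g=lambda x,y,z:onz(m,370+x/2.9,80+y/2.9,z)[:2]
P=[g(*p,.023) for p in((82,375),(235,372),(222,470),(72,465))];Q=[g(*p,.008) for p in((63,342),(245,355),(228,480),(47,470))]
print(np.mean(P,0),np.mean(Q,0),np.round(P,4),"yaw",np.arctan2(*(P[1]-P[0])[::-1]),np.arctan2(*(Q[1]-Q[0])[::-1]))
# muddler centreline vs outline at several u
im=cv2.imread("pics/w21.png")
for x in(300,450,600):
    print(x)
J=g(420,400,.01);print("circle c",g(420,400,.008))
E
```

```text
gap tail [(0.016, np.float64(0.0104)), (0.028, np.float64(0.0067)), (0.04, np.float64(0.0031))]
[0.46361425 0.16066613] [0.46397787 0.16247595] [[0.4472 0.1347]
 [0.446  0.1878]
 [0.4815 0.1869]
 [0.4797 0.1332]] yaw 1.5931451023326002 1.5020086019201206
300
450
600
circle c [0.45890427 0.26244955]
```

```bash
python3 -c "
from cell import r
s=r.state();print(s['time_s'],s['wrist_force'],s['gripper_width']);print(r.hand_in())"
```

```text
25.7 [-0.42742318 -0.27394366  0.82152245] 0.6893729271227809
the job is handed in; nothing more can be done
None
```

The tray is reset and I handed the job in at 25.7 s; the hand-in reports no verdict, so these are my own last checks.

- **Muddler:** it lies in its outline with the thick head at the wide end. The gap at the tail end came out at 3–10 mm depending on the height assumed, against 6 mm nominal. By eye, the head end sits about 3 mm short of its place.
- **Jigger:** it stands upright, about 1 mm off the centre of its circle.
- **Matchbox:** it lies flat, about 2 mm off centre. It is turned roughly 0.05 rad from its rectangle; one edge pair alone read 0.09 rad, and the limit is 0.22.
- **Knob:** I turned it anticlockwise until the wrist torque rose to about 0.5 N m at the zero stop. Its pointer then lined up with the long tick.
- **Bystanders:** in the last scene picture they stand upright where they were. I compared these by eye and did not measure them.
- **Gripper:** it is open and clear of everything.

**Failed or disagreed:** the first muddler grasp missed because I lifted before the fingers had closed, and the second held. An automatic fit of the jigger's foot read about 7 mm off because it picked up the white circle line. Reading its edge by hand put it within 1 mm.

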